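# Block the gaps in a packed dispatch crate

## Robot

A 6-joint arm with a two-finger parallel gripper is mounted at the origin on a cart in front of the work surface, level with it; the furniture and walls round the work are solid. World frame = base frame: x ahead of the robot, y to its left, z up, the work surface at z = 0. Lengths are in m, angles in degrees, forces in N, time in s.
With the tool pointing down it reaches from about 0.3 to 0.75 m from the base axis. Payload 8.5 kg.
Tool frame: the origin (TCP) lies on the centre line of the jaws, within the pads' length; the fingertips stand 22 mm ahead of it and the grasp point (between the pads) lies 3 mm ahead of it (env.tip_reach is the distance from the TCP to the fingertips, in m); y points along the fingers, z is the direction in which the jaws open and shut, and the axes are right-handed (so a half turn about y gives the same grasp; the last joint's range is limited). The gripper opens to 85 mm and grips with 20 to 120 N. Pads are 22 mm wide; open, the fingers measure 114 mm over their backs; the gripper's body (76 mm by 85 mm) begins 54 mm behind the grasp point. The pads swing forward as they close: fully open they stand 13 mm farther back than shut.
Start: joints at [-77.08, 21.807, 74.336, -0, 83.858, -12.336], TCP at [0.235, -0.497, 0.253] pointing down, gripper open.
Joint ranges: [-178.18, 178.18], [-50.72, 133.34], [12.68, 142.11], [-81.47, 261.47], [9.98, 163.14], [-165.26, 165.26]. Speed limits (degrees/s): [136.94, 136.94, 180, 180, 180, 180].

## Interface

Orientations are given as a 3x3 rotation matrix whose columns are the frame's x, y, z axes.
In Python, from rig import env, get_image gives the robot as it stands. The module is installed in compiled form; this text tells all that it offers.
- The arm moves only by the tool carry_out, never from a script. Its argument "targets" is a list that holds one entry, the list of rows, each a list of 7 numbers: the closure, from 0 (fully open) to 1 (shut), then the shift along the world's x, y, z in mm, then the turn, a rotation vector about the world's x, y, z in degrees. In form: [[[claw, dx, dy, dz, ax, ay, az], ...]]. A call has 1 to 20 rows; each row is the pose to reach, as a shift and turn from the pose commanded when the call began; what a row does not reach only later rows make up. A row lasts 1/12 s, in which the tool goes at most 41.7 mm and 7.16 degrees, less where a joint would pass 70% of its speed; a pose out of reach is approached as far as the arm can. A call with a gripper value outside its range is refused whole. The fingers move at their own pace and stop on an object; "squeeze" is the grip in N (left out, the last holds). Time passes only in rows, so rows that repeat a pose let the fingers close. It gives the time, the measured TCP pose, the force and the opening at its end, in the units of the state.
- env.observe(): the state, without advancing time (a new reading comes with each control period).
- get_image(name): name is "scene" or "side" or "wrist"; returns a dict with "img" (420x560x3 uint8, red, green, blue), "fx", "fy", "cx", "cy" (pixels), "rvec" (rotation vector, rad) and "tvec" (3), from world to camera coordinates, as OpenCV has them. Camera axes: x right, y down, z forward; pixel columns grow to the right and rows downward; lengths in m; the calibration is good to about 2 mm. A picture is of the moment at which its call begins. There is no depth.
- env.close_job(): hands the job in, once; it reports no verdict.
The state is a dict: "time_s": time; "q": joint angles; "qvel": joint speeds; "joint_efforts": joint torques, N m; "position": TCP position; "tool_rot": TCP orientation; "ft_force": force on the tool from outside, world axes, zero at the start; "wrist_torque": the same for the moment, N m; "grip_width": finger opening in m.
Only numpy, scipy, OpenCV 4.12 (cv2) and the standard library are available. Lean on these libraries where they do the work, as an engineer would, in place of code of your own. Each camera call takes 0.05 s, during which the arm holds its last target.

## Task

The tin and the carton in the wooden crate can slide about: block the three gaps along the crate, each with the one wooden block that fills it snugly, standing upright on the crate's floor with its grip tab at the front side of the crate (the side nearest you, with the steel catch). One block fits nowhere: leave it, and do not disturb the tin, the carton or the things standing round about.

Things in the scene. Friction and masses are not known exactly. Their poses are not given: they have to be found in the camera images.
- crate: Open wooden packing crate, fixed to the bench; origin at the centre of its underside; x to its far side, y along its length. Inside 80 mm (x) by 261.5 mm (y), floor 6 mm, walls 9 mm, rim 54 mm high. Its long -x side, nearest the robot, is the front with the steel catch. It holds a tin and a carton; the three gaps along y are: end-tin 24 mm, tin-carton 36 mm, carton-other end 50.5 mm.
- tin_mid (a point): The dark green closed flat tin packed in the crate, 63 mm (x) by 102 mm (y, along the crate) by 50 mm tall, loose, 0.35 kg; this point is its centre half-way up. Axes as the crate's. Which end of the crate it is nearer to varies.
- carton_mid (a point): The small pasteboard carton packed in the crate, taking 49 mm along the crate and 76 mm across it, 43 mm tall, loose, 0.25 kg; this point is its centre half-way up (its own y runs across the crate).
- thin_block_mid (a point): Plain wooden blocking piece, 21 mm wide (y), 76 mm long (x), body 50 mm tall, foot bevelled 3 mm in over the lowest 10 mm. A grip tab 28 mm (x) by 14 mm (y) stands on top, 50 to 100 mm up, centred 23 mm towards the -x end. This point: on the block's middle axis, 50 mm above its underside; z up. Fits the 24 mm gap.
- medium_block_mid (a point): Plain wooden blocking piece, 33 mm wide (y), 76 mm long (x), body 50 mm tall, foot bevelled 3 mm in over the lowest 10 mm. A grip tab 28 mm (x) by 14 mm (y) stands on top, 50 to 100 mm up, centred 23 mm towards the -x end. This point: on the block's middle axis, 50 mm above its underside; z up. Fits the 36 mm gap.
- thick_block_mid (a point): Plain wooden blocking piece, 47 mm wide (y), 76 mm long (x), body 50 mm tall, foot bevelled 3 mm in over the lowest 10 mm. A grip tab 28 mm (x) by 14 mm (y) stands on top, 50 to 100 mm up, centred 23 mm towards the -x end. This point: on the block's middle axis, 50 mm above its underside; z up. Fits the 50.5 mm gap.
- spare_block_mid (a point): Plain wooden blocking piece, 40 mm wide (y), 76 mm long (x), body 50 mm tall, foot bevelled 3 mm in over the lowest 10 mm. A grip tab 28 mm (x) by 14 mm (y) stands on top, 50 to 100 mm up, centred 23 mm towards the -x end. This point: on the block's middle axis, 50 mm above its underside; z up. Fits none of the gaps: too thick for two and loose in the third. It stays where it is.
- thin_block_tab (a point): The middle of the thin block's grip tab: 23 mm from the block's middle axis towards its -x end, 78 mm above its underside. Axes as the block's.
- medium_block_tab (a point): The middle of the medium block's grip tab: 23 mm from the block's middle axis towards its -x end, 78 mm above its underside. Axes as the block's.
- thick_block_tab (a point): The middle of the thick block's grip tab: 23 mm from the block's middle axis towards its -x end, 78 mm above its underside. Axes as the block's.
- bench_vice: Fixed bench vice behind and to the right of the crate, its handle reaching 150 mm towards the robot from its origin (under its middle, on the bench); 162 mm wide (y), up to 178 mm high. From 0.35 m height up, tools and a mirror hang over the bench from 0.63 m in front of the robot backwards: keep the wrist nearer than that.
- oil_can_mid (a point): Bystander: grey cone oil can 62 mm in diameter, cone 62 mm tall, with a thin spout bent out 31 mm sideways, up to 143 mm; loose, easily tipped, among the blocks. This point is on its axis 70 mm up.
- eye_loupe_mid (a point): Bystander: black eye loupe, 36 mm in diameter, 34 mm tall, loose, among the blocks; centre.
- bottle_mid (a point): Bystander: cream plastic bottle 65 mm in diameter, 150 mm tall, loose, behind the crate; centre.
- iron_padlock_mid (a point): Bystander: rusty iron padlock standing upright, 28 mm (x) by 72 mm (y) by 110 mm tall, loose, behind the crate; centre.
- tape_mid (a point): Bystander: black tape roll lying flat, 58 mm in diameter, 18 mm tall, loose, behind the crate; centre.

How it is judged (in metres and radians):
At the end, for the whole second after the job is handed in: Thin block between tin and crate end, medium between tin and carton, thick between carton and other end: each on the floor (4 mm), within 10 mm along and 5 mm across, upright 0.06 rad, square 0.08 rad, tab on the front half, still; tin and carton upright, within 15 mm of their start (x of thin_block_mid in the frame of crate between -0.005 and 0.005 m and z of each of thin_block_mid, medium_block_mid, thick_block_mid in the frame of crate below 0.06 m and angle between each of thin_block_mid, medium_block_mid, thick_block_mid's own z axis and vertical below 0.06 rad and angle between the x axis of each of thin_block_mid, medium_block_mid, thick_block_mid and the x axis of crate, either way round below 0.08 rad and x of each of thin_block_tab, medium_block_tab, thick_block_tab in the frame of crate below -0.012 m and linear speed of each of thin_block, medium_block, thick_block below 0.02 m/s and x of medium_block_mid in the frame of crate between -0.005 and 0.005 m and x of thick_block_mid in the frame of crate between -0.005 and 0.005 m and ((y of tin_mid in the frame of crate between 0.0358 and 0.0758 m and y of thin_block_mid in the frame of crate between 0.1088 and 0.1288 m and y of medium_block_mid in the frame of crate between -0.02325 and -0.00325 m and y of thick_block_mid in the frame of crate between -0.1155 and -0.0955 m) or (y of tin_mid in the frame of crate between -0.0758 and -0.0358 m and y of thin_block_mid in the frame of crate between -0.1288 and -0.1088 m and y of medium_block_mid in the frame of crate between 0.00325 and 0.02325 m and y of thick_block_mid in the frame of crate between 0.0955 and 0.1155 m)) and distance of each of tin_mid, carton_mid from where it was at the start of the episode below 0.015 m and angle between each of tin_mid, carton_mid's own z axis and vertical below 0.08 rad); the robot touches nothing.
It fails at once if the oil can, bottle, iron padlock, loupe or tape roll is pushed more than 30 mm away or tipped over (distance of any of oil_can_mid, bottle_mid, iron_padlock_mid, eye_loupe_mid, tape_mid from where it was at the start of the episode above 0.03 m or angle between any of oil_can_mid, bottle_mid, iron_padlock_mid, eye_loupe_mid, tape_mid's own z axis and vertical above 0.5 rad).
It fails at once if the spare block that fits nowhere is moved more than 30 mm or tipped over (distance of spare_block_mid from where it was at the start of the episode above 0.03 m or angle between spare_block_mid's own z axis and vertical above 0.5 rad).
It fails at once if the tin or the carton is moved more than 30 mm or tipped (distance of any of tin_mid, carton_mid from where it was at the start of the episode above 0.03 m or angle between any of tin_mid, carton_mid's own z axis and vertical above 0.4 rad).
It also fails if it takes over 72 s, if anything falls off the work surface, if the arm or the gripper's body presses on something with over 40 N, if the wrist force passes 120 N, or if a joint passes its speed limit or range.

## Working session

There is one attempt and no reset: what is moved stays moved. The work goes in short steps, Python scripts to look and compute and a tool call to move; the robot and the scene stay as the last step left them, time stands still between calls to the robot, and variables do not carry over. Pictures are saved under pics/ and viewed, and the job is handed in when it is done.

Besides the shell and the picture viewer there is one more tool, called after ">>>" in YAML: its name, and indented under it one key for each argument. carry_out: Moves the arm, as the interface text tells. Its arguments: {"type":"object","properties":{"targets":{"type":"array"},"squeeze":{"type":"number"}},"required":["targets"]}

```bash
ls; mkdir -p pics
cat > h.py <<'E'
import numpy as np, cv2
from rig import env, get_image
def snap(n,f):
    d=get_image(n); cv2.imwrite('pics/'+f+'.png',cv2.cvtColor(d['img'],cv2.COLOR_RGB2BGR)); np.save('pics/'+f+'.npy',d,allow_pickle=True); return d
def load(f): return np.load('pics/'+f+'.npy',allow_pickle=True).item()
def ray(d,u,v):
    R,_=cv2.Rodrigues(np.array(d['rvec'],float)); t=np.array(d['tvec'],float).ravel()
    return -R.T@t, R.T@np.array([(u-d['cx'])/d['fx'],(v-d['cy'])/d['fy'],1.])
def onz(d,u,v,z):
    o,r=ray(d,u,v); return o+r*(z-o[2])/r[2]
def proj(d,p):
    R,_=cv2.Rodrigues(np.array(d['rvec'],float)); c=R@np.array(p,float)+np.array(d['tvec'],float).ravel()
    return np.array([d['fx']*c[0]/c[2]+d['cx'],d['fy']*c[1]/c[2]+d['cy']])
def tri(obs):
    A=np.zeros((3,3));b=np.zeros(3);L=[]
    for d,u,v in obs:
        o,r=ray(d,u,v);r=r/np.linalg.norm(r);P=np.eye(3)-np.outer(r,r);A+=P;b+=P@o;L.append((o,P))
    x=np.linalg.solve(A,b); return x,[np.linalg.norm(P@(x-o)) for o,P in L]
E
python3 - <<'E'
from h import *
np.set_printoptions(precision=4,suppress=True)
for n in ['scene','side','wrist']:
    d=snap(n,n+'0'); o,r=ray(d,280,210); print(n,o,r,d['fx'])
print(env.observe())
E
```

```text
pics
scene [-0.6421 -0.761   0.706 ] [ 0.7802  0.4795 -0.4021] 519.4387419778619
side [-0.0453  0.8394  0.8974] [ 0.4357 -0.6559 -0.6165] 456.5371730391091
wrist [ 0.2963 -0.469   0.3735] [-0.2594 -0.0959 -0.9613] 314.62706442002855
{'time_s': 0.15, 'q': array([-77.0817,  21.8346,  74.3711,   0.0002,  83.859 , -12.3365]), 'qvel': array([-0.0421, -0.0871, -0.1486,  0.0334,  0.0276, -0.0553]), 'joint_efforts': array([  0.0013, -44.8625, -23.1344,  -0.0002,   0.0037,  -0.    ]), 'position': array([ 0.2346, -0.4972,  0.2529]), 'tool_rot': array([[-0.9044, -0.0002,  0.4266],
       [-0.4266,  0.0011, -0.9044],
       [-0.0002, -1.    , -0.0011]]), 'ft_force': array([-0.2931,  0.0327,  0.0892]), 'wrist_torque': array([ 0.0092,  0.0463, -0.0482]), 'grip_width': 0.08523063732354362}
```

View pics/scene0.png

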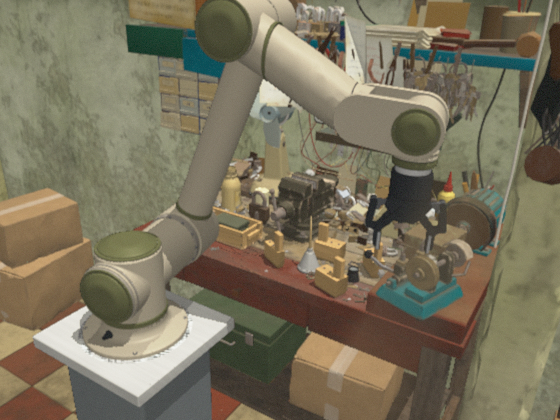

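View pics/side0.png

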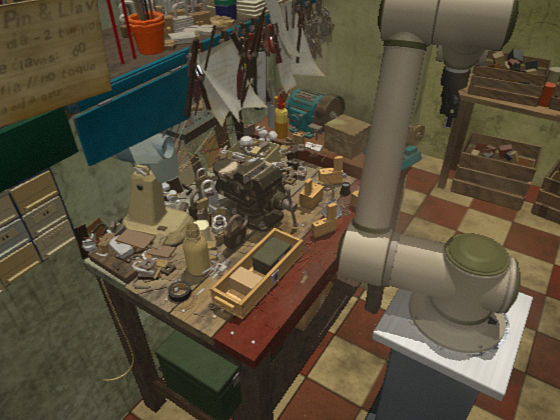

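View pics/wrist0.png

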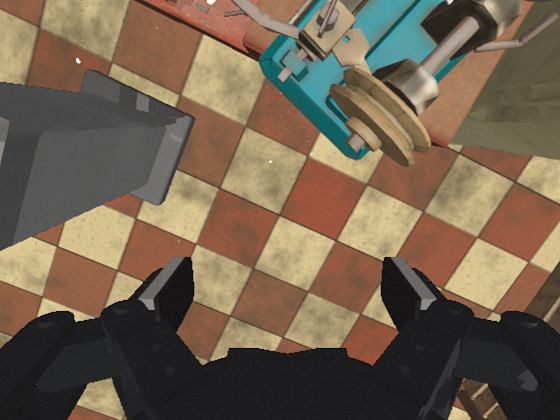

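The scene view shows the blocks around (275–350, 240–290) and the crate at (235,228). The side view shows the crate from (215,300) to (300,235), with the carton at its near (+y) end. The wrist camera sees only the floor.

Run:
```python
import cv2
a=cv2.imread('pics/scene0.png')[190:310,200:400]; cv2.imwrite('pics/c1.png',cv2.resize(a,(800,480),interpolation=cv2.INTER_CUBIC))
a=cv2.imread('pics/side0.png')[140:330,150:390]; cv2.imwrite('pics/c2.png',cv2.resize(a,(758,600),interpolation=cv2.INTER_CUBIC))
```

```text
(no output)
```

View pics/c1.png

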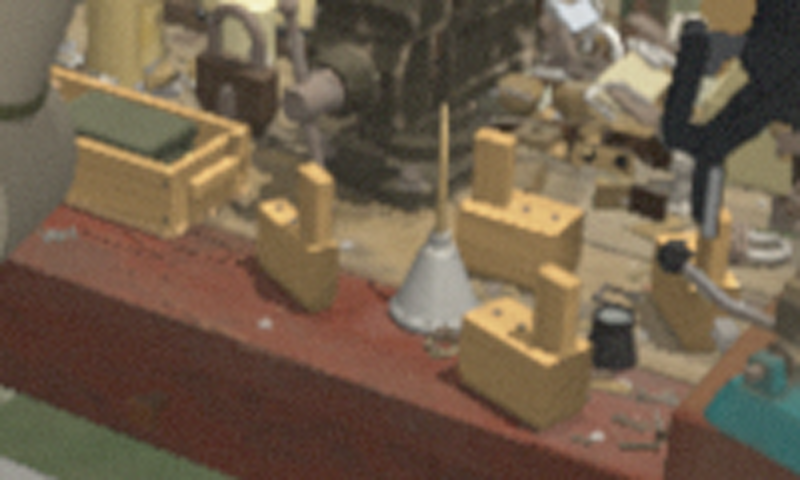

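View pics/c2.png

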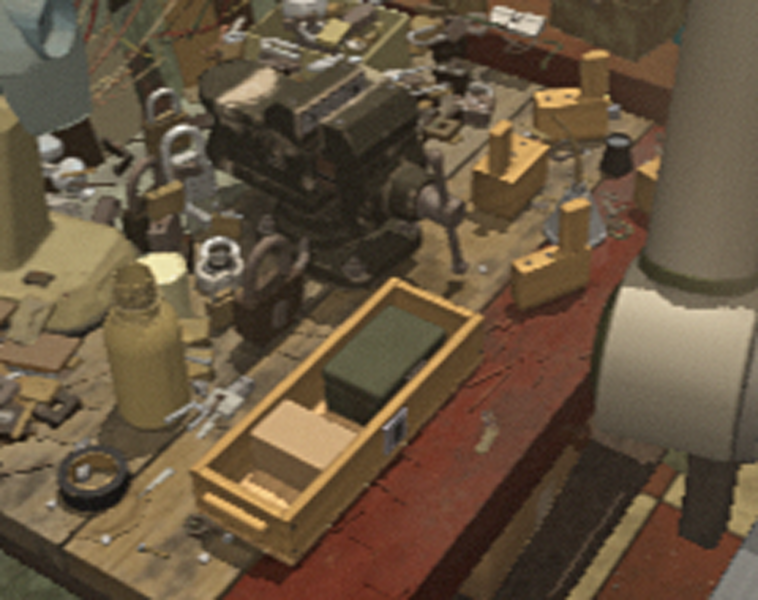

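Four blocks are visible (scene crop: A (300,240), B (515,220), C (525,350), D (690,280)). The oil can is at (435,300) and the loupe at (613,340). Next come rough positions.

Run:
```python
from h import *
np.set_printoptions(precision=3,suppress=True)
d=load('scene0'); s=load('side0')
S=lambda x,y:(d,200+x/4,190+y/4)
T=lambda x,y:(s,150+x/3.158,140+y/3.158)
for n,a,b in [('A tab',(316,172),(576,208)),('B tab',(495,135),(501,130)),('D tab',(716,218),(594,60)),
   ('can',(445,105),(560,120)),('crate SE?',(180,178),(481,318))]:
    print(n,tri([S(*a),T(*b)]))
print('C tab on z=.1',onz(*S(558,272),.1))
for n,b in [('rim far -y',(395,280)),('near -y',(481,318)),('near+y',(292,528)),('far +y',(196,475))]: print(n,onz(*T(*b),.054))
print('tin', [onz(*T(*b),.056) for b in [(395,307),(445,335),(372,393),(325,372)]])
print('carton', [onz(*T(*b),.049) for b in [(285,400),(356,436),(312,470),(252,435)]])
print('loupe',onz(*S(613,315),.034),'can base',onz(*S(432,318),0))
```

```text
A tab (array([ 0.407, -0.113,  0.096]), [np.float64(0.002794595888119241), np.float64(0.002794595888119202)])
B tab (array([ 0.527, -0.184,  0.096]), [np.float64(0.0022149665578036783), np.float64(0.002214966557803793)])
D tab (array([ 0.512, -0.354,  0.09 ]), [np.float64(0.0009784649002011873), np.float64(0.0009784649002012788)])
can (array([ 0.461, -0.177,  0.139]), [np.float64(0.00504733063749863), np.float64(0.005047330637498917)])
crate SE? (array([0.431, 0.014, 0.046]), [np.float64(0.002151786819181759), np.float64(0.0021517868191817907)])
C tab on z=.1 [ 0.374 -0.309  0.1  ]
rim far -y [0.516 0.022 0.054]
near -y [0.424 0.025 0.054]
near+y [0.423 0.302 0.054]
far +y [0.518 0.299 0.054]
tin [array([0.494, 0.054, 0.056]), array([0.438, 0.062, 0.056]), array([0.451, 0.153, 0.056]), array([0.498, 0.154, 0.056])]
carton [array([0.512, 0.193, 0.049]), array([0.439, 0.195, 0.049]), array([0.447, 0.243, 0.049]), array([0.51 , 0.239, 0.049])]
loupe [ 0.453 -0.315  0.034] can base [ 0.435 -0.193  0.   ]
```

>>> carry_out:
  targets:
    - [[0,40,55,47,0,0,-7],[0,60,85,47,0,0,-14],[0,85,120,47,0,0,-21],[0,110,150,47,0,0,-25],[0,135,185,47,0,0,-25],[0,160,220,47,0,0,-25],[0,175,245,47,0,0,-25],[0,180,257,47,0,0,-25],[0,180,257,47,0,0,-25],[0,180,257,47,0,0,-25]]

```text
time_s: 0.98
position: [0.4152, -0.2391, 0.3003]
tool_rot: [[-1.0, -0.0, 0.008], [-0.008, -0.0, -1.0], [0.0, -1.0, 0.0]]
ft_force: [-1.0, -0.1, 0.8]
grip_width: 0.0855
```

Run:
```python
from h import *
np.set_printoptions(precision=4,suppress=True)
d=snap('wrist','w1');print(ray(d,280,210)); o=env.observe();print(o['position'],o['q'],o['time_s'])
cv2.imwrite('pics/w1b.png',cv2.resize(cv2.imread('pics/w1.png'),(800,600)))
```

```text
(array([ 0.4833, -0.2392,  0.421 ]), array([-0.2764,  0.0207, -0.9611]))
[ 0.4147 -0.2402  0.3002] [-44.2641  12.771   79.7287  -0.019   87.5083  45.4064] 1.0333
```

View pics/w1b.png

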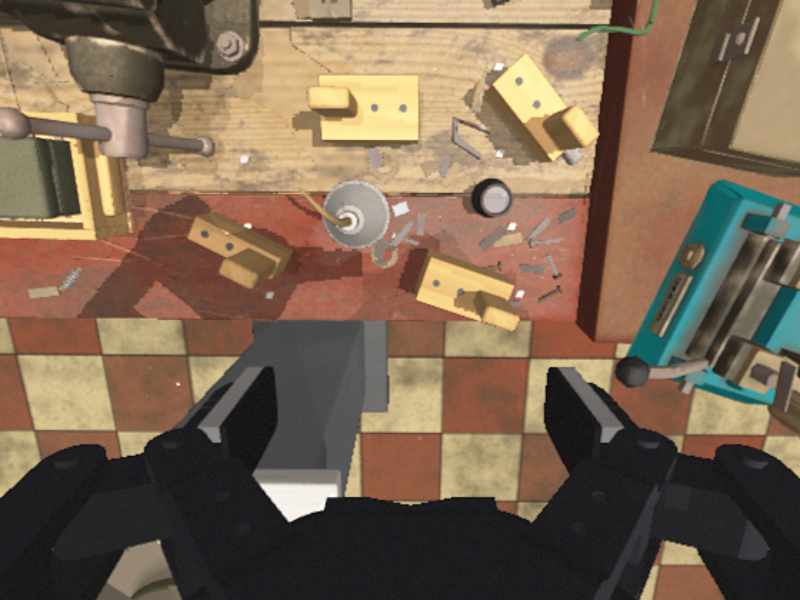

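The wrist view (800 px copy) looks down on all four blocks: A (240,248), B (365,108), C (467,288), D (545,110). The can is at (355,215) and the loupe at (492,197). The vice handle spans (0–215, 120–150) over the bench beside the crate's −y end. A zoomed version is needed for the corners.

Run:
```python
from h import *
a=cv2.imread('pics/w1.png')[25:240,120:430]; cv2.imwrite('pics/w1c.png',cv2.resize(a,None,fx=2.58,fy=2.58,interpolation=cv2.INTER_CUBIC))
d=load('w1'); im=cv2.cvtColor(d['img'],cv2.COLOR_RGB2HSV)
for n,(x,y) in dict(A=(225,240),B=(385,95),C=(450,275),D=(525,90),wood=(300,170),redA=(160,230)).items(): print(n,im[int(y*.7),int(x*.7)])
```

```text
A [ 17 127 207]
B [ 23  98 253]
C [ 21 113 247]
D [ 26  84 254]
wood [ 17  92 219]
redA [  7 117 100]
```

View pics/w1c.png

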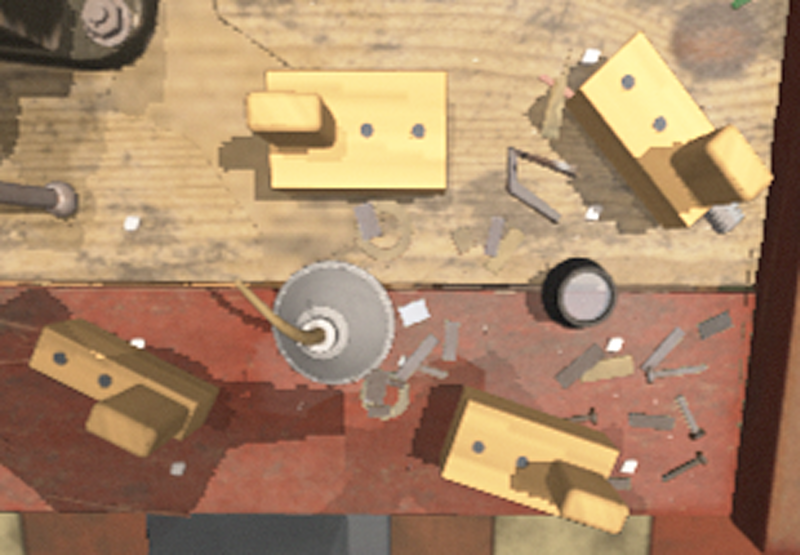

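Run:
```python
from h import *
np.set_printoptions(precision=4,suppress=True)
d=load('w1')
W=lambda x,y,z:onz(d,120+x/2.58-.2,25+y/2.58-.2,z)[:2]
Q=dict(A=[(47,333),(30,370),(193,441),(213,398)],B=[(267,72),(270,188),(446,190),(447,72)],C=[(463,397),(441,477),(608,520),(617,463)],D=[(640,33),(578,92),(685,226),(765,170)])
for k,q in Q.items():
    p=[W(*c,.05) for c in q]
    print(k,np.array(p).tolist(),'w',np.linalg.norm(p[0]-p[1]),np.linalg.norm(p[2]-p[3]),'len',np.linalg.norm(p[1]-p[2]),np.linalg.norm(p[0]-p[3]),'c',np.mean(p,0),'dirs',[np.degrees(np.arctan2(*(b-a)[::-1])) for a,b in ((p[0],p[3]),(p[1],p[2]),(p[0],p[1]))])
T=dict(A=[(127,388),(186,407),(145,455),(88,427)],B=[(249,97),(320,95),(325,132),(250,130)],C=[(557,470),(622,503),(622,530),(566,518)],D=[(725,125),(770,178),(745,202),(705,150)])
for k,q in T.items(): print(k,'tab top',np.mean([W(*c,.1) for c in q],0))
print('ball',W(63,200,.09),W(63,200,.05))
```

```text
A [[0.44349615137765114, -0.06506220136236993], [0.42659171561955583, -0.05526632411982829], [0.39373495611702625, -0.1276904770252729], [0.4142782673187893, -0.13839151702467256]] w 0.0195376344333319 0.023163330766563673 len 0.07952876567053137 0.07893588084248326 c [ 0.4195 -0.0966] dirs [np.float64(-111.72468701017891), np.float64(-114.40243194530076), np.float64(149.90832539325535)]
B [[0.5523605463066456, -0.1697360800528555], [0.5065284578041046, -0.16892461786693252], [0.5063329446667244, -0.24506287995776405], [0.5529699870739442, -0.24487282473294864]] w 0.0458392714534593 0.04663742966203536 len 0.0761385131165499 0.07513921625336764 c [ 0.5295 -0.2071] dirs [np.float64(-89.53527906683952), np.float64(-90.14712777362823), np.float64(178.9856778773393)]
C [[0.4157130235378782, -0.254109423122206], [0.37712836911586534, -0.24436870625169266], [0.3562293183334496, -0.325179600768514], [0.3847172701268, -0.32754452889281604]] w 0.03979518968440358 0.02858594553995671 len 0.08346958126296558 0.0797085408790115 c [ 0.3834 -0.2878] dirs [np.float64(-112.8838102783916), np.float64(-104.499955110672), np.float64(165.8316864345464)]
D [[0.5683058925473532, -0.3242830439128722], [0.5457476298323098, -0.2999771900867659], [0.4922729894737946, -0.34984334547544055], [0.5155990550082227, -0.3821164770936084]] w 0.03316096721956347 0.039820351050185616 len 0.07311751236687415 0.07824779049178945 c [ 0.5305 -0.3391] dirs [np.float64(-132.3446602921838), np.float64(-136.99985871503398), np.float64(132.86439544764002)]
A tab top [ 0.4146 -0.1205]
B tab top [ 0.5292 -0.1854]
C tab top [ 0.3797 -0.3065]
D tab top [ 0.5133 -0.352 ]
ball [ 0.499  -0.0961] [ 0.5009 -0.0788]
```

Block widths from the top-face edges: A ≈21 mm (thin), B ≈47 mm (thick), C ≈40 mm (spare), D ≈33 mm (medium). The next view, further left, covers the crate, the vice handle and A, and gives stereo heights.

>>> carry_out:
  targets:
    - [[0,0,40,0,0,0,0],[0,0,80,0,0,0,0],[0,0,120,0,0,0,0],[0,0,160,0,0,0,0],[0,0,200,0,0,0,0],[0,0,220,0,0,0,0],[0,0,220,0,0,0,0],[0,0,220,0,0,0,0]]

```text
time_s: 1.7
position: [0.4147, -0.0209, 0.3003]
tool_rot: [[-1.0, 0.0, 0.005], [-0.005, -0.0, -1.0], [-0.0, -1.0, 0.0]]
ft_force: [1.0, -0.6, 0.9]
grip_width: 0.0856
```

Run:
```python
from h import *
d=snap('wrist','w2')
cv2.imwrite('pics/w2b.png',cv2.resize(cv2.imread('pics/w2.png')[0:300,:400],(800,600),interpolation=cv2.INTER_CUBIC)); print(env.observe()['q'])
```

```text
[-1.93942256e+01  5.99668881e+00  8.82176079e+01 -2.30973612e-02
  8.57830097e+01  7.04128113e+01]
```

View pics/w2b.png

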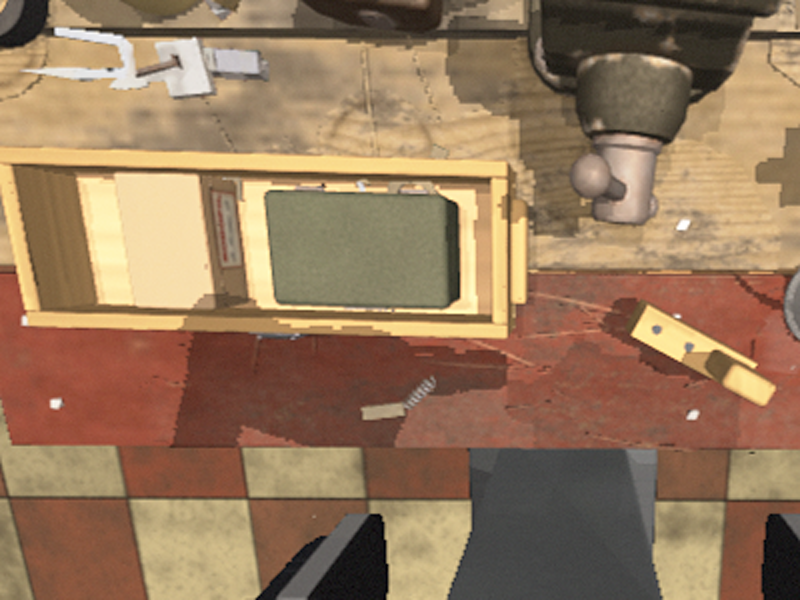

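View pics/w2.png

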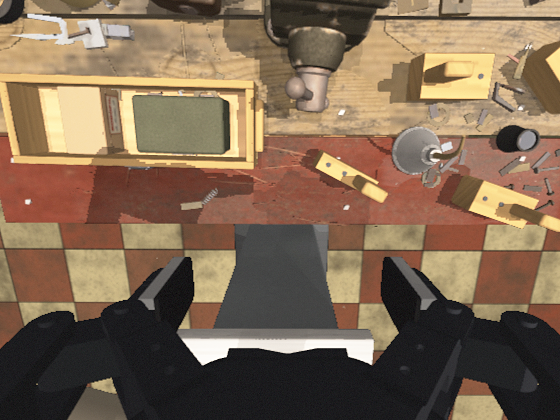

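The wrist view over the crate (560-px image) shows rim corners at (256,83) and (254,167), the tin at (133–228, 95–153), the carton near (90,120), block A at (350,178), and the vice handle ball at (296,88). The +y crate end is at (5,80). Heights come next, from these two views.

Run:
```python
from h import *
a=cv2.imread('pics/w2.png')[70:235,380:560]; cv2.imwrite('pics/w2c.png',cv2.resize(a,None,fx=3.6,fy=3.6,interpolation=cv2.INTER_CUBIC))
a=cv2.imread('pics/w1.png')[60:180,0:240]; cv2.imwrite('pics/w1d.png',cv2.resize(a,None,fx=3.3,fy=3.3,interpolation=cv2.INTER_CUBIC))
```

```text
(no output)
```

View pics/w2c.png

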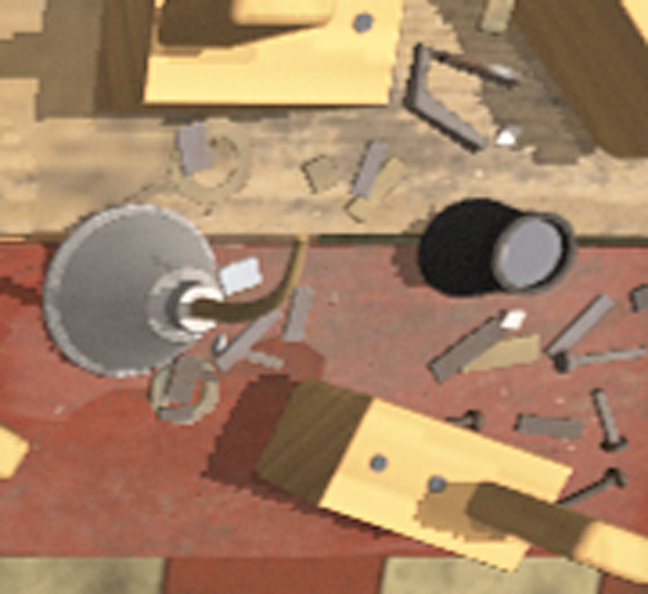

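View pics/w1d.png

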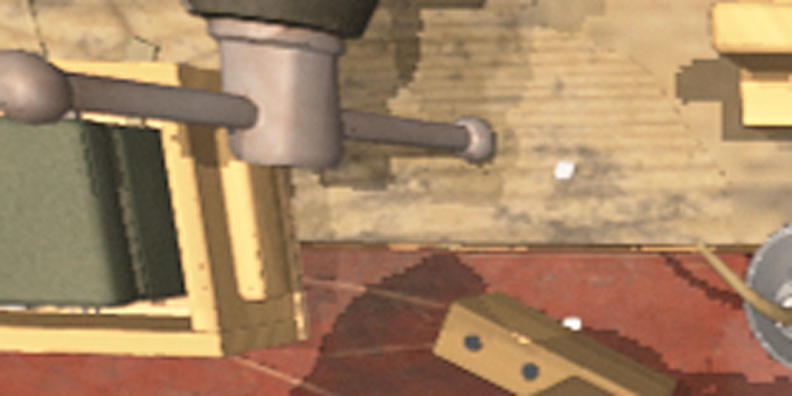

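Run:
```python
from h import *
np.set_printoptions(precision=4,suppress=True)
d1=load('w1');d2=load('w2')
a=lambda x,y:(d1,x/3.3,60+y/3.3)
a0=lambda x,y:(d1,120+x/2.58,25+y/2.58)
b=lambda x,y:(d2,380+x/3.6,70+y/3.6)
c=lambda x,y:(d2,x/2,y/2)
P=lambda n,*o:print(n,*tri(o))
P('ball up',a(30,88),c(591,175))
P('spout tip',a0(240,283),b(303,238))
P('rim outer far -y',a(180,65),c(509,163))
P('rim outer near -y',a(222,355),c(506,336))
P('A corner far',a(450,300),c(641,300))
P('A near-left',a(437,350),c(632,338))
P('A screw1',a(473,343),c(656,329))
P('A screw2',a(530,372),c(689,347))
P('C screw1',a0(478,447),b(378,463)); P('C screw2',a0(521,463),b(436,484))
P('C corner fl',a0(463,397),b(372,400)); P('C nl',a0(441,477),b(322,503))
P('B near l',a0(270,188),b(146,102)); P('B near r',a0(445,190),b(388,104))
print('loupe top',tri([a0(586,295),b(530,253)]))
# crate rim corners outer at .054
print('rim corners',[onz(*c(*q),.054)[:2] for q in [(509,163),(506,336),(22,324),(0,150)]])
print('inner rim', [onz(*c(*q),.054)[:2] for q in [(491,178),(492,324),(37,313),(12,164)]])
print('tin top', [onz(*c(*q),.056)[:2] for q in [(266,192),(446,197),(448,305),(276,303)]])
print('carton top', [onz(*c(*q),.049)[:2] for q in [(117,174),(202,176),(217,306),(133,305)]])
```

```text
ball up [ 0.5062 -0.0274  0.166 ] [np.float64(0.00034191549622166406), np.float64(0.00034191549622163446)]
spout tip [ 0.4702 -0.1749  0.1413] [np.float64(0.00017485511677964343), np.float64(0.00017485511677968097)]
rim outer far -y [0.5231 0.0146 0.0537] [np.float64(0.00020131751715977256), np.float64(0.00020131751715993744)]
rim outer near -y [0.4276 0.0186 0.0527] [np.float64(0.00048177360913133864), np.float64(0.0004817736091313137)]
A corner far [ 0.4475 -0.0609  0.0443] [np.float64(0.0011395808286262087), np.float64(0.001139580828626288)]
A near-left [ 0.4278 -0.0558  0.0482] [np.float64(0.0011163598832021175), np.float64(0.0011163598832020893)]
A screw1 [ 0.432  -0.0697  0.0495] [np.float64(0.0002674303547515633), np.float64(0.00026743035475154734)]
A screw2 [ 0.4217 -0.0896  0.0507] [np.float64(0.00010862579787985501), np.float64(0.00010862579787970078)]
C screw1 [ 0.3918 -0.2618  0.0502] [np.float64(8.387182126624461e-05), np.float64(8.387182126602751e-05)]
C screw2 [ 0.3846 -0.2823  0.051 ] [np.float64(0.00027544954293055103), np.float64(0.00027544954293059256)]
C corner fl
[... 279 characters left out ...]
oat64(0.00019732608878030917)]
B near r [ 0.5063 -0.2448  0.0505] [np.float64(0.00019984178579849), np.float64(0.00019984178579838011)]
loupe top (array([ 0.4608, -0.3118,  0.0325]), [np.float64(0.0003231401387412989), np.float64(0.00032314013874128373)])
rim corners [array([0.5229, 0.0146]), array([0.4283, 0.0185]), array([0.4338, 0.3001]), array([0.528 , 0.2904])]
inner rim [array([0.5151, 0.0246]), array([0.4353, 0.0265]), array([0.4402, 0.29  ]), array([0.521 , 0.2856])]
tin top [array([0.5071, 0.148 ]), array([0.505 , 0.0494]), array([0.4463, 0.0512]), array([0.4469, 0.1498])]
carton top [array([0.5166, 0.2327]), array([0.5158, 0.1857]), array([0.4443, 0.1879]), array([0.4446, 0.237 ])]
```

Heights check out: the rim is at 53–54 mm, block tops at ~50 mm, the vice ball at (0.506,−0.027,0.166), and the spout tip at (0.470,−0.175,0.141). The crate centre is ≈(0.478,0.1565) with yaw ≈−1.1°. A's pose still needs refining.

Run:
```python
from h import *
a=cv2.imread('pics/w2.png')[140:210,305:400]; cv2.imwrite('pics/w2a.png',cv2.resize(a,None,fx=8,fy=8,interpolation=cv2.INTER_CUBIC))
```

```text
(no output)
```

View pics/w2a.png

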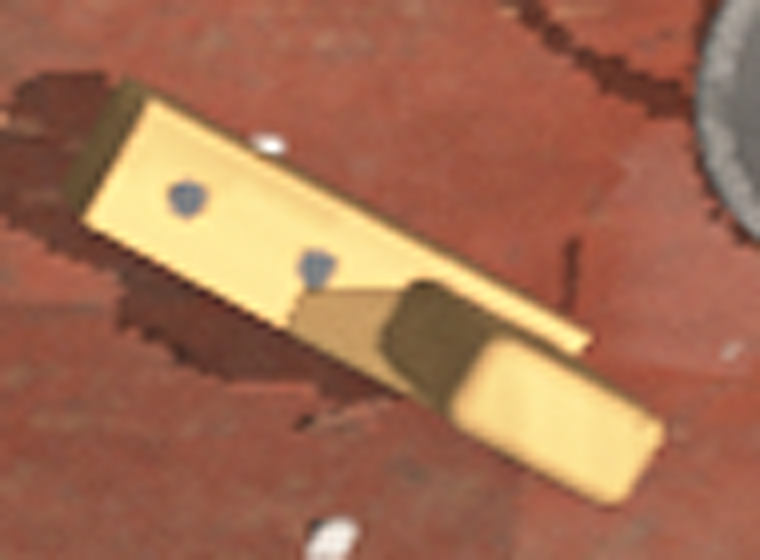

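Run:
```python
from h import *
np.set_printoptions(precision=4,suppress=True)
d=load('w2')
W=lambda x,y,z:onz(d,305+x/8,140+y/8,z)[:2]
ang=lambda p,q:np.degrees(np.arctan2(*(q-p)[::-1]))
q=[W(150,97,.05),W(82,218,.05),W(590,338,.05),W(430,408,.05)]
print(q,'w',np.linalg.norm(q[0]-q[1]),'L',np.linalg.norm(q[0]-q[2]),ang(q[0],q[2]),ang(q[1],q[3]))
t=[W(495,332,.1),W(663,428,.1),W(612,505,.1),W(452,412,.1)]
print(t,'tab c',np.mean(t,0),ang(t[0],t[1]),ang(t[3],t[2]))
t=[W(425,280,.05),W(452,412,.1),W(495,332,.1)]
m=(q[0]+q[1])/2; 
for a in(-116,-117): 
  u=np.array([np.cos(np.radians(a)),np.sin(np.radians(a))]); print('from end: tab',m+u*.061,'mid',m+u*.038)
```

```text
[array([ 0.4467, -0.0641]), array([ 0.429 , -0.0547]), array([ 0.4114, -0.1313]), array([ 0.4005, -0.108 ])] w 0.020083526104685615 L 0.07589334707183144 -117.76115113441352 -118.07914168481044
[array([ 0.4217, -0.1041]), array([ 0.4091, -0.127 ]), array([ 0.3987, -0.1212]), array([ 0.4111, -0.0992])] tab c [ 0.4101 -0.1129] -118.8583278666343 -119.52918961994689
from end: tab [ 0.4111 -0.1142] mid [ 0.4212 -0.0936]
from end: tab [ 0.4102 -0.1138] mid [ 0.4206 -0.0933]
```

>>> carry_out:
  targets:
    - [[0.4,-2,-30,0,0,0,7],[0.4,-5,-60,0,0,0,14],[0.4,-5,-93,0,0,0,21],[0.4,-5,-93,0,0,0,28],[0.4,-5,-93,0,0,0,35],[0.4,-5,-93,0,0,0,42],[0.4,-5,-93,-35,0,0,49],[0.4,-5,-93,-70,0,0,56],[0.4,-5,-93,-105,0,0,62],[0.4,-5,-93,-130,0,0,62],[0.4,-5,-93,-130,0,0,62],[0.4,-5,-93,-130,0,0,62]]

```text
time_s: 2.75
position: [0.4095, -0.1148, 0.1702]
tool_rot: [[-0.468, -0.002, 0.884], [-0.884, 0.001, -0.468], [0.0, -1.0, -0.002]]
ft_force: [0.3, -0.0, 0.0]
grip_width: 0.0512
```

Run:
```python
from h import *
d=snap('wrist','w3');snap('side','s3')
print(env.observe()['q'],env.observe()['position'])
a=cv2.imread('pics/s3.png')[120:260,230:400]; cv2.imwrite('pics/s3c.png',cv2.resize(a,None,fx=4,fy=4,interpolation=cv2.INTER_CUBIC))
```

```text
[-3.16230305e+01  1.46002018e+01  1.00599958e+02 -6.54889113e-03
  6.46492461e+01 -3.77135889e+00] [ 0.41034676 -0.11471386  0.17179561]
```

View pics/w3.png

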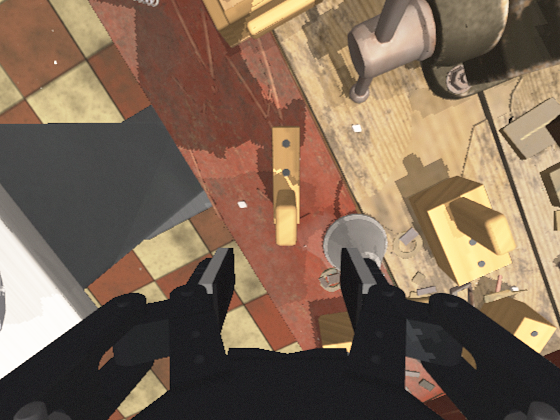

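View pics/s3c.png

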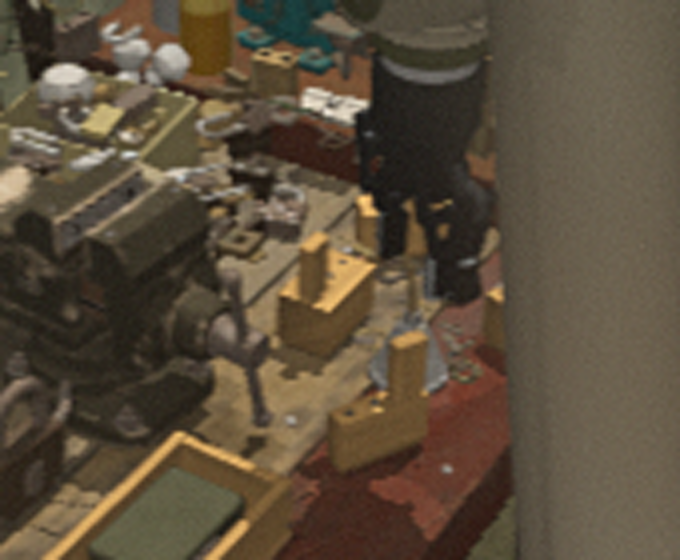

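The tab stands midway between the jaws (tab centre at column 286, fingertips at 222/352) and is aligned with them. I'll check the offset along the tool x axis, then descend.

Run:
```python
from h import *
np.set_printoptions(precision=4,suppress=True)
d=load('w3')
# tab top: corners
t=[onz(d,u,v,.1)[:2] for u,v in [(279,193),(294,193),(297,245),(278,245)]]
print(np.mean(t,0),t); o=env.observe(); print(o['position'],(np.append(np.mean(t,0),0.1)-o['position'])@o['tool_rot'])
b=[onz(d,u,v,.05)[:2] for u,v in [(273,127),(299,127)]]; m=np.mean(b,0); print(b,m, m+.061*o['tool_rot'][:2,0])
```

```text
[ 0.4128 -0.1094] [array([ 0.4165, -0.0917]), array([ 0.4247, -0.0961]), array([ 0.4104, -0.1278]), array([ 0.3995, -0.122 ])]
[ 0.4103 -0.1147  0.1718] [-0.0059  0.0718 -0.0005]
[array([ 0.4297, -0.0549]), array([ 0.4468, -0.0639])] [ 0.4382 -0.0594] [ 0.4098 -0.1134]
```

>>> carry_out:
  squeeze: 50
  targets:
    - [[0.4,1,2,-30,0,0,0],[0.4,1,2,-60,0,0,0],[0.4,1,2,-80,0,0,0],[0.4,1,2,-86,0,0,0],[0.4,1,2,-86,0,0,0],[0.6,1,2,-86,0,0,0],[0.85,1,2,-86,0,0,0],[1,1,2,-86,0,0,0],[1,1,2,-86,0,0,0],[1,1,2,-86,0,0,0],[1,1,2,-86,0,0,0]]

```text
time_s: 3.77
position: [0.4114, -0.1119, 0.0856]
tool_rot: [[-0.466, 0.003, 0.885], [-0.885, -0.002, -0.466], [0.0, -1.0, 0.003]]
ft_force: [-0.4, -0.4, 9.3]
grip_width: 0.0133
```

>>> carry_out:
  targets:
    - [[1,0,0,15,0,0,0],[1,0,0,45,0,0,0],[1,0,0,85,0,0,0],[1,0,0,125,0,0,0],[1,0,0,165,0,0,0],[1,0,0,206,0,0,-7],[1,5,20,216,0,0,-14],[1,10,45,216,0,0,-21],[1,15,70,216,0,0,-28],[1,20,95,216,0,0,-35],[1,30,120,216,0,0,-42],[1,40,145,216,0,0,-49],[1,42,149,216,0,0,-56],[1,42,149,216,0,0,-63.3],[1,42,149,216,0,0,-63.3],[1,42,149,216,0,0,-63.3]]

```text
time_s: 5.1
position: [0.4524, 0.0376, 0.3006]
tool_rot: [[-1.0, 0.0, -0.015], [0.015, -0.0, -1.0], [-0.0, -1.0, 0.0]]
ft_force: [0.4, 0.1, -0.6]
grip_width: 0.0135
```

Run:
```python
from h import *
d=snap('wrist','w4');snap('scene','sc4');snap('side','s4')
cv2.imwrite('pics/w4b.png',cv2.resize(cv2.imread('pics/w4.png')[50:275,50:350],(800,600),interpolation=cv2.INTER_CUBIC))
a=cv2.imread('pics/sc4.png')[130:290,180:390]; cv2.imwrite('pics/sc4c.png',cv2.resize(a,None,fx=3.6,fy=3.6,interpolation=cv2.INTER_CUBIC))
print(env.observe()['ft_force'],env.observe()['position'])
```

```text
[-1.02103126 -0.08316479 -0.40018306] [0.45253284 0.03731581 0.30051344]
```

View pics/w4b.png

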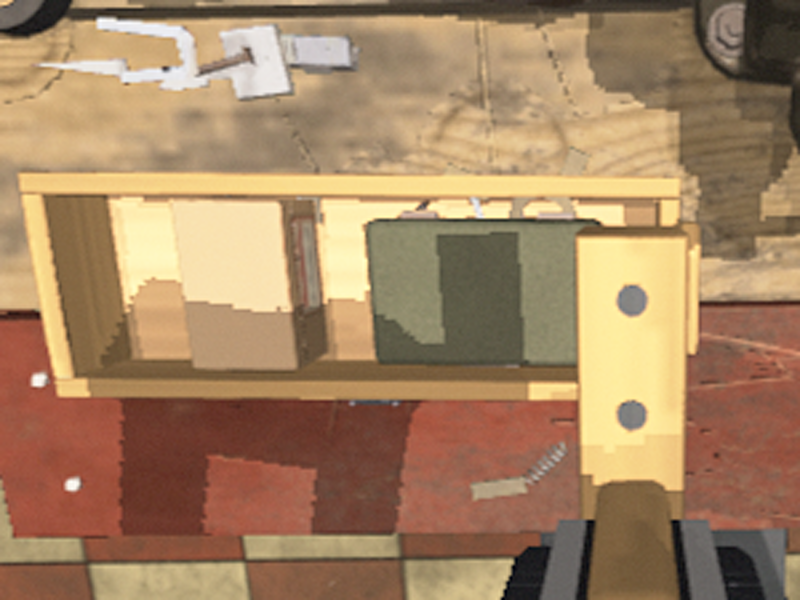

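View pics/sc4c.png

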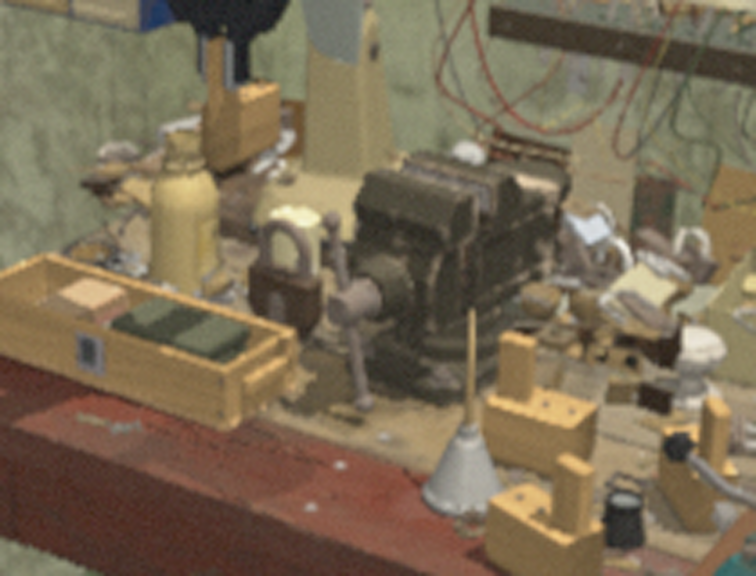

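The thin block is held squarely over the crate's −y end, with its far top edge at (577–686, 236) in the enlarged crop. I'll compute its pose relative to the crate.

```bash
cat >> h.py <<'E'
def cratefit(d,zo,c):
    # c: pixel pts dict -> print
    return [onz(d,*p,zo)[:2] for p in c]
E
python3 - <<'E'
from h import *
np.set_printoptions(precision=4,suppress=True)
d=load('w4'); o=env.observe()
k=800/300
W=lambda x,y,z:onz(d,50+(x+.5)/k-.5,50+(y+.5)/k-.5,z)[:2]
zt=.3006-.0356
e=[W(577,236,zt),W(686,236,zt),W(581,490,zt),W(683,490,zt)]
print('far end',e[:2],'mid',(e[0]+e[1])/2,'w',e[0]-e[1], 'near',e[2:])
m=(e[0]+e[1])/2; print('tab rel tcp', m-np.array([.061,-.061*.0192])-np.array([.4524,.0376]))
print('outer rim',[W(*q,.054) for q in [(20,175),(680,179),(58,396)]],'inner',[W(*q,.054) for q in [(42,195),(659,198),(75,380)]])
print('inner far edge angle',np.degrees(np.arctan2(*(W(659,198,.054)-W(42,195,.054)))), np.degrees(np.arctan2(*(W(680,179,.054)-W(20,175,.054)))),np.degrees(np.arctan2(*(W(577,380,.054)-W(75,380,.054)))))
print('tin',[W(*q,.056) for q in [(367,222),(378,363)]],'carton',[W(*q,.049) for q in [(173,200),(280,200),(297,370),(194,368)]])
E
```

```text
far end [array([0.5121, 0.0465]), array([0.5118, 0.0266])] mid [0.512  0.0365] w [0.0003 0.0199] near [array([0.4629, 0.0472]), array([0.4627, 0.027 ])]
tab rel tcp [-0.0014  0.0001]
outer rim [array([0.5291, 0.2939]), array([0.5236, 0.0164]), array([0.4335, 0.2968])] inner [array([0.5209, 0.2863]), array([0.516 , 0.0253]), array([0.4407, 0.2877])]
inner far edge angle -178.92763319429298 -178.86249481451335 -179.20437632471834
tin [array([0.5079, 0.1493]), array([0.447 , 0.1504])] carton [array([0.518 , 0.2338]), array([0.5174, 0.1879]), array([0.4429, 0.1896]), array([0.4445, 0.2361])]
```

>>> carry_out:
  targets:
    - [[1,2,1,-35,0,0,0],[1,2,1,-70,0,0,0],[1,2,1,-105,0,0,0],[1,2,1,-135,0,0,0],[1,2,1,-135,0,0,0],[1,2,1,-135,0,0,0]]

```text
time_s: 5.75
position: [0.4545, 0.0384, 0.1654]
tool_rot: [[-1.0, -0.002, -0.018], [0.018, 0.0, -1.0], [0.002, -1.0, -0.0]]
ft_force: [0.1, -0.7, -0.3]
grip_width: 0.0135
```

Run:
```python
from h import *
d=snap('wrist','w5');snap('side','s5');snap('scene','sc5')
cv2.imwrite('pics/w5b.png',cv2.resize(cv2.imread('pics/w5.png')[20:245,50:350],(800,600),interpolation=cv2.INTER_CUBIC))
a=cv2.imread('pics/s5.png')[190:320,200:360]; cv2.imwrite('pics/s5c.png',cv2.resize(a,None,fx=4.6,fy=4.6,interpolation=cv2.INTER_CUBIC))
a=cv2.imread('pics/sc5.png')[170:280,180:330]; cv2.imwrite('pics/sc5c.png',cv2.resize(a,None,fx=5,fy=5,interpolation=cv2.INTER_CUBIC))
```

```text
(no output)
```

View pics/w5b.png

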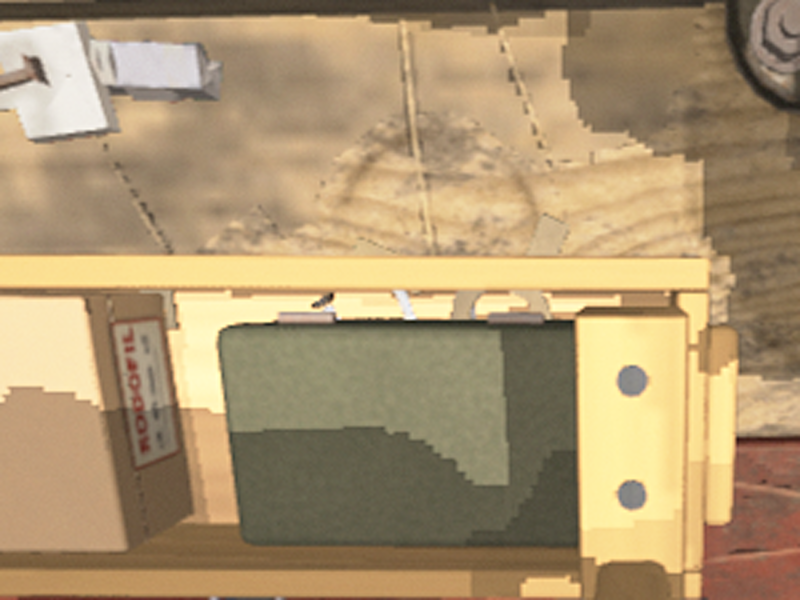

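View pics/s5c.png

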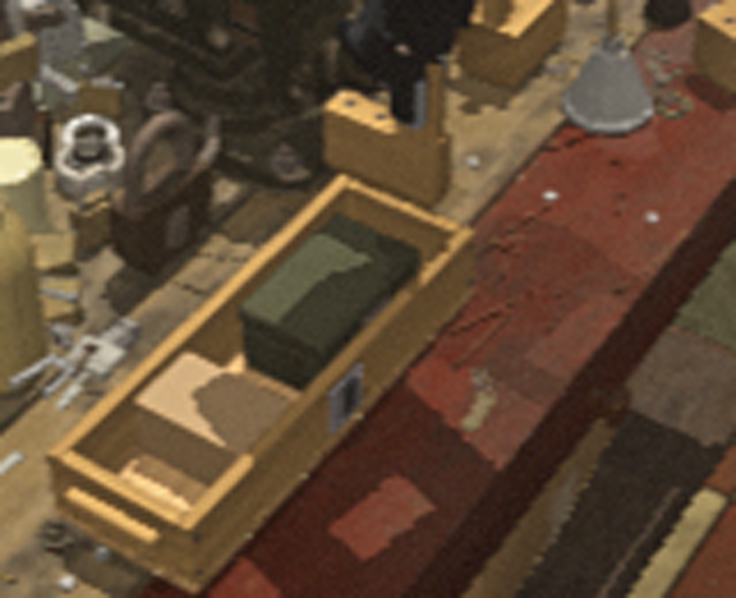

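View pics/sc5c.png

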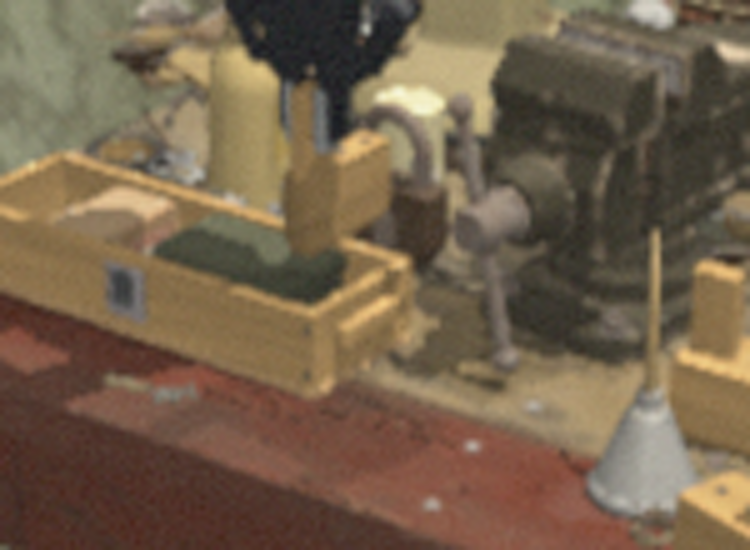

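The thin block hovers above the end gap, with its far edge at row ~314 (columns 577–686) in the crop. The crate's inner far corner is at (675,291). Now measuring.

Run:
```python
from h import *
np.set_printoptions(precision=4,suppress=True)
d=load('w5'); k=800/300
W=lambda x,y,z:onz(d,50+(x+.5)/k-.5,20+(y+.5)/k-.5,z)[:2]
zt=.130
e=[W(577,315,zt),W(687,315,zt)];m=np.mean(e,0)
print('far end',e,m,'mid',m-.038*np.array([1,-.0188]))
print('outer',[W(*q,.054) for q in [(0,257),(708,260)]],'inner',[W(*q,.054) for q in [(0,290),(675,291),(688,565)]])
print('tin end top', W(578,320,.056),'tin corners',[W(*q,.056) for q in [(220,328),(245,545)]])
```

```text
far end [array([0.5144, 0.047 ]), array([0.514, 0.027])] [0.5142 0.037 ] mid [0.4762 0.0377]
outer [array([0.5279, 0.2049]), array([0.5239, 0.0168])] inner [array([0.5194, 0.2067]), array([0.5161, 0.0256]), array([0.4379, 0.022 ])]
tin end top [0.509  0.0517] tin corners [array([0.5085, 0.1482]), array([0.447 , 0.1502])]
```

>>> carry_out:
  targets:
    - [[1,0,0,-25,0,0,0],[1,0,0,-35,0,0,0],[1,0,0,-42,0,0,0],[1,0,0,-49,0,0,0],[1,0,0,-56,0,0,0],[1,0,0,-62,0,0,0],[1,0,0,-62,0,0,0]]

```text
time_s: 6.48
position: [0.4545, 0.0386, 0.1027]
tool_rot: [[-1.0, -0.001, -0.018], [0.018, 0.0, -1.0], [0.001, -1.0, -0.0]]
ft_force: [-1.0, -0.4, -0.8]
grip_width: 0.0136
```

No contact so far. The last centimetre follows.

>>> carry_out:
  targets:
    - [[1,0,0,-4,0,0,0],[1,0,0,-7,0,0,0],[1,0,0,-10,0,0,0],[1,0,0,-12,0,0,0],[1,0,0,-12,0,0,0]]

```text
time_s: 6.9
position: [0.4547, 0.0386, 0.0917]
tool_rot: [[-1.0, 0.0, -0.018], [0.018, -0.0, -1.0], [-0.0, -1.0, 0.0]]
ft_force: [-1.3, 0.4, 5.3]
grip_width: 0.0135
```

>>> carry_out:
  targets:
    - [[0.7,0,0,-12,0,0,0],[0.55,0,0,-12,0,0,0],[0.55,0,0,-12,0,0,0],[0.55,0,0,10,0,0,0],[0.55,0,0,40,0,0,0],[0.55,0,0,80,0,0,0],[0.55,0,0,120,0,0,0],[0.55,0,0,160,0,0,0],[0.5,0,0,200,0,0,0],[0.5,0,0,200,0,0,0],[0.5,0,0,200,0,0,0]]

```text
time_s: 7.82
position: [0.455, 0.0386, 0.2934]
tool_rot: [[-1.0, 0.005, -0.018], [0.018, -0.001, -1.0], [-0.005, -1.0, 0.001]]
ft_force: [0.4, 0.2, -0.5]
grip_width: 0.0426
```

Run:
```python
from h import *
d=snap('wrist','w6')
print(env.observe()['position'])
cv2.imwrite('pics/w6b.png',cv2.resize(cv2.imread('pics/w6.png')[50:275,50:350],(800,600),interpolation=cv2.INTER_CUBIC))
```

```text
[0.45437892 0.0386433  0.29154097]
```

View pics/w6b.png

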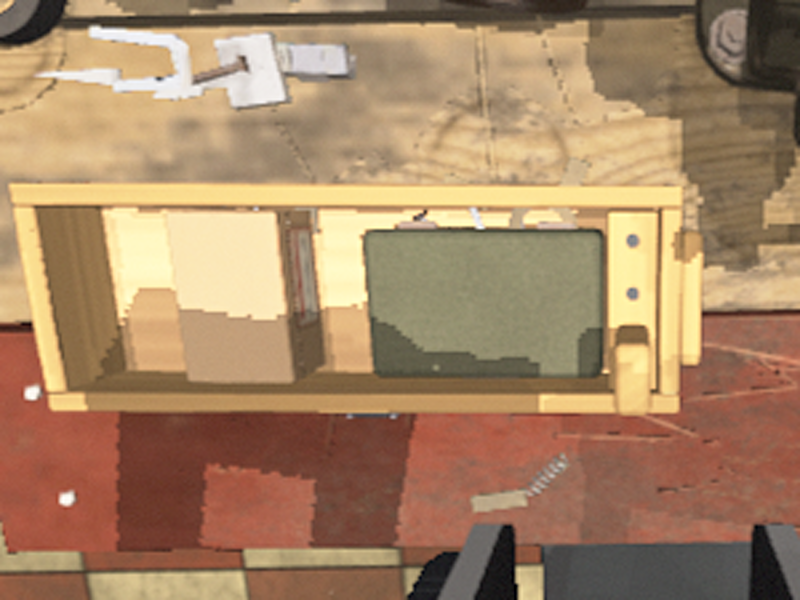

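The thin block sits snugly at (632,300) in the crop, tab to the front, and the tin hasn't moved. Next is D (medium).

>>> carry_out:
  targets:
    - [[0.4,0,-40,0,0,0,0],[0.4,0,-80,0,0,0,0],[0.4,5,-120,0,0,0,0],[0.4,10,-160,0,0,0,7],[0.4,20,-200,0,0,0,14],[0.4,30,-240,0,0,0,21],[0.4,40,-275,0,0,0,28],[0.4,50,-310,-20,0,0,35],[0.4,50,-345,-30,0,0,42],[0.4,50,-384,-40,0,0,46],[0.4,50,-384,-40,0,0,46],[0.4,50,-384,-40,0,0,46],[0.4,50,-384,-40,0,0,46]]

```text
time_s: 8.95
position: [0.5044, -0.3448, 0.2501]
tool_rot: [[-0.708, -0.002, 0.706], [-0.706, 0.002, -0.708], [-0.0, -1.0, -0.003]]
ft_force: [0.0, 0.8, -0.3]
grip_width: 0.0509
```

Run:
```python
from h import *
d=snap('wrist','w7')
print(env.observe()['position'],env.observe()['q'])
a=cv2.imread('pics/w7.png')[60:285,140:440];cv2.imwrite('pics/w7b.png',cv2.resize(a,(800,600),interpolation=cv2.INTER_CUBIC))
```

```text
[ 0.50466903 -0.34437378  0.25088571] [-4.54018906e+01  2.81684727e+01  6.41657561e+01  1.31922374e-02
  8.77402812e+01 -3.68456789e-01]
```

View pics/w7.png

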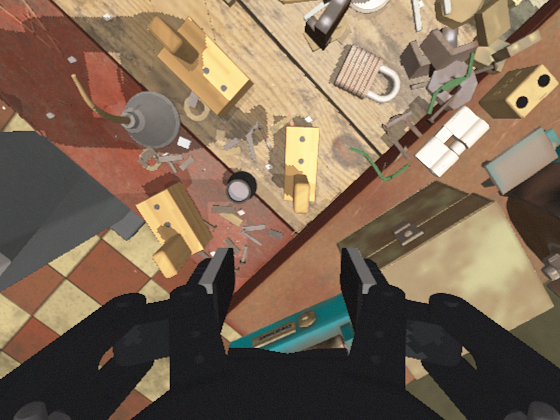

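View pics/w7b.png

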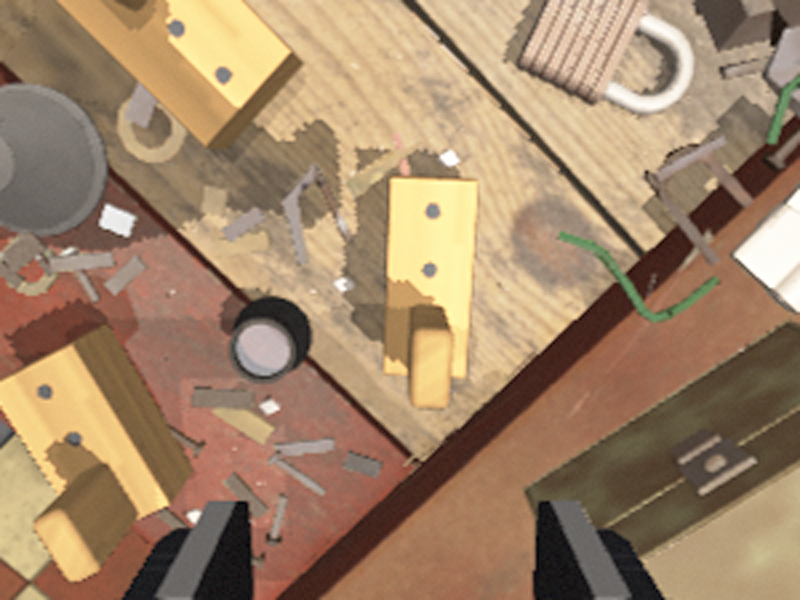

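The medium block D has its top face at (386–477, 180–378) in the crop and its tab top at (412–453, 325–408). The raised bench edge runs close by. Computing pose.

Run:
```python
from h import *
np.set_printoptions(precision=4,suppress=True)
d=load('w7'); d1=load('w1'); k=800/300; o=env.observe()
P=lambda x,y:(140+(x+.5)/k-.5,60+(y+.5)/k-.5)
W=lambda x,y,z:onz(d,*P(x,y),z)[:2]
ang=lambda p,q:np.degrees(np.arctan2(*(q-p)[::-1]))
fl,fr,nl,nr=W(391,179,.05),W(477,181,.05),W(386,375,.05),W(467,378,.05)
print('w',np.linalg.norm(fl-fr),np.linalg.norm(nl-nr),'L',np.linalg.norm(fl-nl),np.linalg.norm(fr-nr),ang(fl,nl),ang(fr,nr),ang(fl,fr)-90,'c',np.mean([fl,fr,nl,nr],0))
t=[W(414,328,.1),W(451,328,.1),W(447,407,.1),W(412,406,.1)]
print('tab',np.mean(t,0),t)
s1,s2=W(432,211,.05),W(429,270,.05);print('screw dir',ang(s1,s2))
a0=lambda x,y:(d1,120+x/2.58,25+y/2.58)
print(tri([a0(628,82),(d,*P(432,211))]),tri([a0(659,124),(d,*P(429,270))]))
print('tcp',o['position'])
# C width
c=[W(-0,380,.05),W(105,325,.05)]
```

```text
w 0.03188739439510898 0.03198995322093015 L 0.07493923280321226 0.07541678904316672 -136.60676257502402 -136.52993978564098 -136.3511530200025 c [ 0.5309 -0.3385]
tab [ 0.5145 -0.3529] [array([ 0.5199, -0.3394]), array([ 0.5285, -0.348 ]), array([ 0.5088, -0.3665]), array([ 0.5007, -0.3579])]
screw dir -137.32672119922054
(array([ 0.5496, -0.3204,  0.0508]), [np.float64(0.0003615045344474169), np.float64(0.0003615045344475115)]) (array([ 0.5335, -0.3353,  0.0493]), [np.float64(0.0001260632849505262), np.float64(0.00012606328495075317)])
tcp [ 0.5047 -0.3444  0.2509]
```

Run:
```python
from h import *
np.set_printoptions(precision=4,suppress=True)
d=load('w7'); d1=load('w1'); k=800/300
P=lambda x,y:(140+(x+.5)/k-.5,60+(y+.5)/k-.5)
print('latch',tri([(d1,740*.7,38*.7),(d,*P(715,462))]))
print('box corner',tri([(d1,652*.7,150*.7),(d,*P(527,490))]))
print('board corner',tri([(d1,619*.7,0*.7),(d,*P(412,462))])[0], [onz(d1,600*.7,200*.7,z) for z in (0,.03,.06)])
print('lathe corner teal',tri([(d1,722*.7,182*.7),(d,354,293)]))
```

```text
latch (array([ 0.5591, -0.429 ,  0.1305]), [np.float64(0.00018641785103843902), np.float64(0.00018641785103863702)])
box corner (array([ 0.5005, -0.4244,  0.0585]), [np.float64(0.00010900595812128316), np.float64(0.00010900595812131252)])
board corner [ 0.5314 -0.3135  0.2687] [array([ 0.4592, -0.4134,  0.    ]), array([ 0.4609, -0.401 ,  0.03  ]), array([ 0.4627, -0.3886,  0.06  ])]
lathe corner teal (array([ 0.4775, -0.4721,  0.0741]), [np.float64(0.0002267335340534351), np.float64(0.00022673353405334095)])
```

>>> carry_out:
  targets:
    - [[0.5,9,-8,-30,0,0,-1.4],[0.5,9,-8,-65,0,0,-1.4],[0.5,9,-8,-100,0,0,-1.4],[0.5,9,-8,-130,0,0,-1.4],[0.5,9,-8,-150,0,0,-1.4],[0.5,9,-8,-162,0,0,-1.4],[0.5,9,-8,-162,0,0,-1.4],[0.5,9,-8,-162,0,0,-1.4]]

```text
time_s: 9.67
position: [0.514, -0.3524, 0.0898]
tool_rot: [[-0.724, -0.0, 0.69], [-0.69, 0.0, -0.724], [-0.0, -1.0, -0.0]]
ft_force: [0.1, -1.0, 0.3]
grip_width: 0.0425
```

Run:
```python
from h import *
d=snap('wrist','w8')
```

```text
(no output)
```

View pics/w8.png

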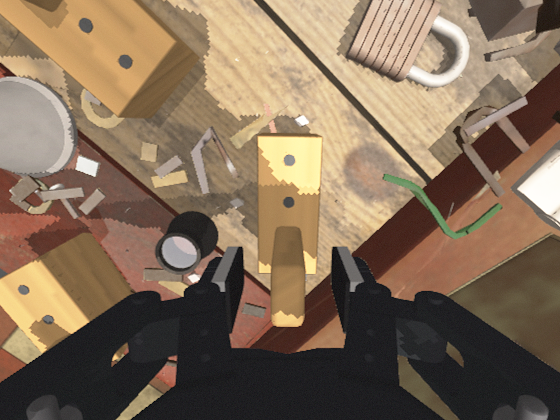

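The tab is centred between the open fingers (column 288). I'll close and lift.

>>> carry_out:
  squeeze: 50
  targets:
    - [[0.7,0,0,0,0,0,0],[0.9,0,0,0,0,0,0],[1,0,0,0,0,0,0],[1,0,0,0,0,0,0],[1,0,0,0,0,0,0]]

```text
time_s: 10.13
position: [0.5141, -0.3537, 0.0906]
tool_rot: [[-0.725, 0.002, 0.689], [-0.689, -0.001, -0.725], [-0.0, -1.0, 0.002]]
ft_force: [-1.2, 0.5, 6.5]
grip_width: 0.0133
```

>>> carry_out:
  targets:
    - [[1,0,0,15,0,0,0],[1,0,0,50,0,0,0],[1,0,0,90,0,0,0],[1,0,0,130,0,0,0],[1,-5,0,170,0,0,0],[1,-20,20,205,0,0,-6],[1,-35,55,211,0,0,-12],[1,-50,95,211,0,0,-18],[1,-58,135,211,0,0,-24],[1,-58,175,211,0,0,-30],[1,-58,215,211,0,0,-36],[1,-58,255,211,0,0,-42],[1,-58,295,211,0,0,-44.5],[1,-58,335,211,0,0,-44.5],[1,-58,375,211,0,0,-44.5],[1,-58,415,211,0,0,-44.5],[1,-58,455,211,0,0,-44.5],[1,-58,490,211,0,0,-44.5],[1,-58,515,211,0,0,-44.5],[1,-58,523,211,0,0,-44.5]]

```text
time_s: 11.8
position: [0.4549, 0.1726, 0.3004]
tool_rot: [[-1.0, -0.0, -0.013], [0.013, 0.001, -1.0], [0.0, -1.0, -0.001]]
ft_force: [0.3, -0.5, 0.2]
grip_width: 0.0131
```

>>> carry_out:
  targets:
    - [[1,0,0,-30,0,0,0],[1,0,0,-65,0,0,0],[1,0,0,-95,0,0,0],[1,0,0,-120,0,0,0],[1,0,0,-120,0,0,0],[1,0,0,-120,0,0,0]]

```text
time_s: 12.3
position: [0.4556, 0.1691, 0.1804]
tool_rot: [[-1.0, -0.002, -0.017], [0.017, -0.0, -1.0], [0.002, -1.0, 0.0]]
ft_force: [0.7, -0.1, 0.2]
grip_width: 0.0135
```

Run:
```python
from h import *
d=snap('wrist','w9'); print(env.observe()['position'],env.observe()['q'])
cv2.imwrite('pics/w9b.png',cv2.resize(cv2.imread('pics/w9.png')[20:260,130:450],(800,600),interpolation=cv2.INTER_CUBIC))
```

```text
[0.45628994 0.16923316 0.18152727] [ 6.38121640e+00  1.95174357e+01  9.09788634e+01 -7.49248109e-03
  6.94300021e+01  9.73558614e+01]
```

View pics/w9b.png

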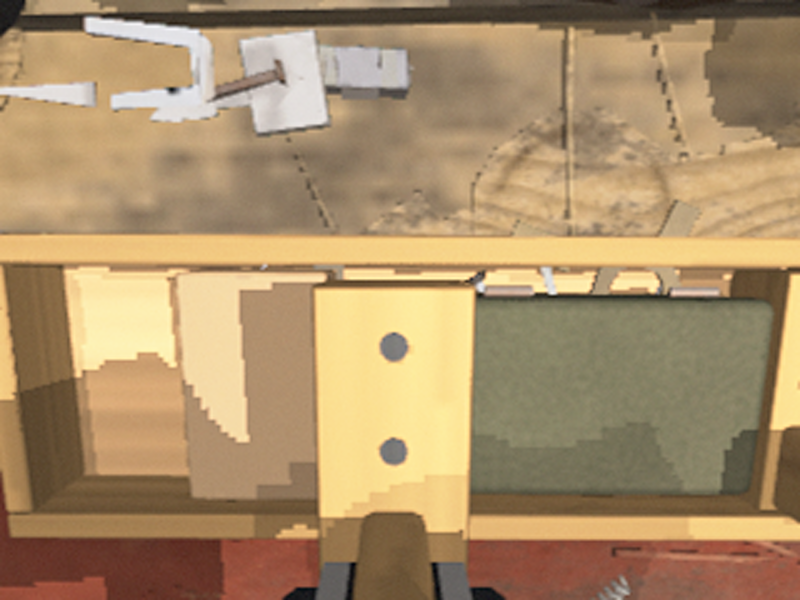

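The medium block hovers over the middle gap, with its far edge at (314–474, 288) in the crop. Measuring it against the crate, tin and carton.

Run:
```python
from h import *
np.set_printoptions(precision=4,suppress=True)
d=load('w9'); k=2.5
W=lambda x,y,z:onz(d,130+(x+.5)/k-.5,20+(y+.5)/k-.5,z)[:2]
zt=.140
e=[W(315,287,zt),W(474,288,zt),W(319,515,zt),W(470,515,zt)];m=np.mean(e[:2],0)
print('far end',e,m,'mid',m-.038*np.array([1,-.0188]))
print('inner far wall',[W(*q,.054) for q in [(10,264),(735,267)]],'near inner',[W(*q,.054) for q in [(30,513),(760,517)]])
print('tin',[W(*q,.056) for q in [(770,300),(750,493)]],'carton',[W(*q,.049) for q in [(177,273),(192,497)]])
```

```text
far end [array([0.5169, 0.1831]), array([0.5162, 0.1514]), array([0.4689, 0.1843]), array([0.4683, 0.1517])] [0.5165 0.1673] mid [0.4785 0.168 ]
inner far wall [array([0.5215, 0.284 ]), array([0.5169, 0.0636])] near inner [array([0.4417, 0.2891]), array([0.4363, 0.0472])]
tin [array([0.507 , 0.0528]), array([0.4454, 0.0524])] carton [array([0.5178, 0.2348]), array([0.4448, 0.2364])]
```

>>> carry_out:
  targets:
    - [[1,0,2,-20,0,0,0],[1,0,2,-33,0,0,0],[1,0,2,-42,0,0,0],[1,0,2,-50,0,0,0],[1,0,2,-58,0,0,0],[1,0,2,-65,0,0,0],[1,0,2,-71,0,0,0],[1,0,2,-71,0,0,0]]

```text
time_s: 13.02
position: [0.4554, 0.1715, 0.1085]
tool_rot: [[-1.0, -0.001, -0.017], [0.017, -0.0, -1.0], [0.001, -1.0, 0.0]]
ft_force: [-0.5, 0.0, -0.7]
grip_width: 0.0134
```

>>> carry_out:
  targets:
    - [[1,0,0,-4,0,0,0],[1,0,0,-8,0,0,0],[1,0,0,-11,0,0,0],[1,0,0,-14,0,0,0],[1,0,0,-14,0,0,0]]

```text
time_s: 13.43
position: [0.4557, 0.1717, 0.0966]
tool_rot: [[-1.0, 0.001, -0.016], [0.016, 0.0, -1.0], [-0.001, -1.0, -0.0]]
ft_force: [-4.6, 0.0, 15.3]
grip_width: 0.0133
```

Seated at the expected height (0.0966). I'll release, rise and look.

>>> carry_out:
  targets:
    - [[0.7,0,0,2,0,0,0],[0.55,0,0,2,0,0,0],[0.55,0,0,2,0,0,0],[0.55,0,0,25,0,0,0],[0.55,0,0,60,0,0,0],[0.55,0,0,100,0,0,0],[0.55,0,0,140,0,0,0],[0.55,0,0,180,0,0,0],[0.5,0,0,205,0,0,0],[0.5,0,0,205,0,0,0]]

```text
time_s: 14.27
position: [0.457, 0.1718, 0.3055]
tool_rot: [[-1.0, 0.01, -0.016], [0.016, 0.001, -1.0], [-0.01, -1.0, -0.001]]
ft_force: [0.6, -0.3, -0.7]
grip_width: 0.0428
```

Run:
```python
from h import *
d=snap('wrist','w10'); print(env.observe()['position'],env.observe()['q'])
cv2.imwrite('pics/w10b.png',cv2.resize(cv2.imread('pics/w10.png')[50:290,100:420],(800,600),interpolation=cv2.INTER_CUBIC))
```

```text
[0.45629424 0.17170227 0.30238375] [6.67409861e+00 1.34315037e+01 7.84775124e+01 1.79702223e-03
 8.77930867e+01 9.76135279e+01]
```

View pics/w10b.png

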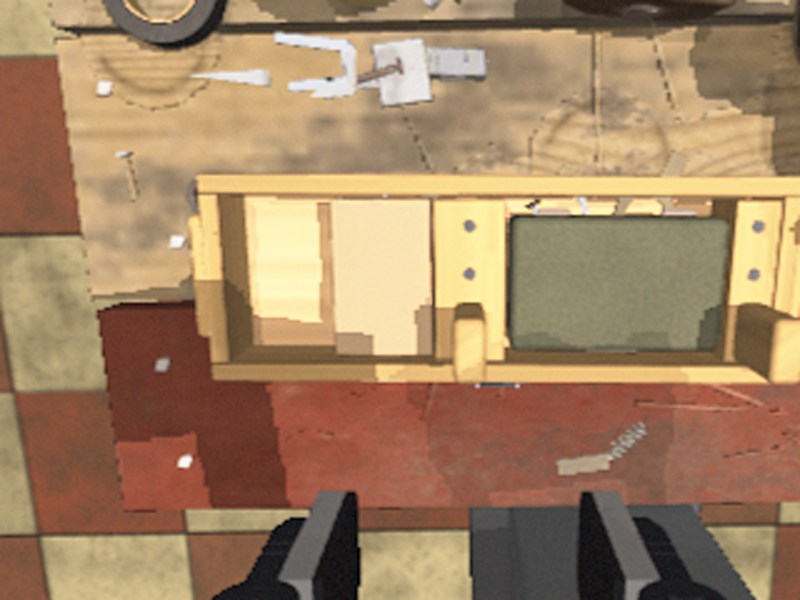

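The medium block is seated between tin and carton (crop columns 434–505). The thick block B needs a 90° wrist turn.

>>> carry_out:
  targets:
    - [[0.5,0,-20,0,0,0,-7],[0.5,0,-50,0,0,0,-14],[0.5,0,-80,0,0,0,-21],[0.5,0,-110,0,0,0,-28],[0.5,0,-140,0,0,0,-35],[0.5,0,-170,0,0,0,-42],[0.5,0,-200,0,0,0,-49],[0.5,0,-235,0,0,0,-56],[0.5,10,-270,0,0,0,-63],[0.5,25,-305,0,0,0,-70],[0.5,45,-335,0,0,0,-77],[0.5,65,-357,-15,0,0,-84],[0.5,73,-357,-40,0,0,-89],[0.5,73,-357,-60,0,0,-89],[0.5,73,-357,-60,0,0,-89],[0.5,73,-357,-60,0,0,-89]]

```text
time_s: 15.65
position: [0.5282, -0.1852, 0.2388]
tool_rot: [[-0.001, -0.003, -1.0], [1.0, 0.002, -0.001], [0.002, -1.0, 0.003]]
ft_force: [0.3, -0.1, 0.3]
grip_width: 0.0427
```

Run:
```python
from h import *
d=snap('wrist','w11'); print(env.observe()['position'],env.observe()['q'])
```

```text
[ 0.52858579 -0.18528238  0.24037509] [-3.14254406e+01  2.33833762e+01  7.39976570e+01 -1.58364743e-03
  8.26602156e+01  1.48480069e+02]
```

View pics/w11.png

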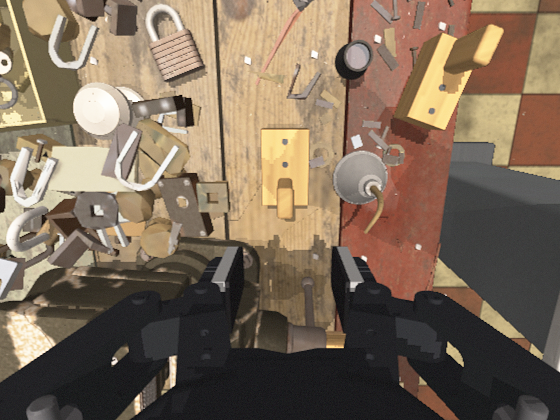

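B lies at (262–308, 129–206), tab at (286,198). The spout curves to (368,232), right of the jaws. The vice body is near, at (258,250). Checking clearances.

```bash
python3 - <<'E'
from h import *
np.set_printoptions(precision=4,suppress=True)
d=load('w11');d1=load('w1'); o=env.observe()
W=lambda x,y,z:onz(d,x,y,z)[:2]
print('vice pts',[(z,W(258,250,z),W(225,240,z),W(262,330,z)) for z in (.1,.17)])
print('vice bolt / edge in w1 (255,20)/800:',[onz(d1,255*.7,30*.7,z)[:2] for z in (.03,.1,.17)])
print('spout tip',tri([(d1,213,134.7),(d,367,232)]))
e=[W(262,129,.05),W(308,130,.05),W(262,206,.05),W(307,207,.05)];print(e,np.mean(e,0),np.mean(e[:2],0))
ang=lambda p,q:np.degrees(np.arctan2(*(q-p)[::-1]))
print(ang(e[0],e[2]),ang(e[1],e[3]),'screws',ang(W(285,140,.05),W(285,164,.05)))
t=[W(278,178,.1),W(292,178,.1),W(294,220,.1),W(278,220,.1)];print('tab',np.mean(t,0),t)
E
python3 - <<'E'
import cv2
a=cv2.imread('pics/w11.png')[100:300,200:400];cv2.imwrite('pics/w11b.png',cv2.resize(a,(600,600),interpolation=cv2.INTER_CUBIC))
E
```

```text
vice pts [(0.1, array([ 0.5538, -0.1414]), array([ 0.5826, -0.1509]), array([ 0.5518, -0.0583])), (0.17, array([ 0.5471, -0.1717]), array([ 0.5682, -0.1787]), array([ 0.5457, -0.1111]))]
vice bolt / edge in w1 (255,20)/800: [array([ 0.5878, -0.1178]), array([ 0.5691, -0.1396]), array([ 0.5504, -0.1613])]
spout tip (array([ 0.4707, -0.1761,  0.1473]), [np.float64(0.00024845474010348013), np.float64(0.0002484547401033828)])
[array([ 0.5519, -0.2444]), array([ 0.5079, -0.2436]), array([ 0.5534, -0.1682]), array([ 0.5074, -0.1672])] [ 0.5302 -0.2058] [ 0.5299 -0.244 ]
88.8822643416265 90.38175646610276 screws 90.0146252292422
tab [ 0.5293 -0.1879] [array([ 0.5356, -0.2063]), array([ 0.5239, -0.2063]), array([ 0.522 , -0.1695]), array([ 0.5358, -0.1694])]
```

View pics/w11b.png

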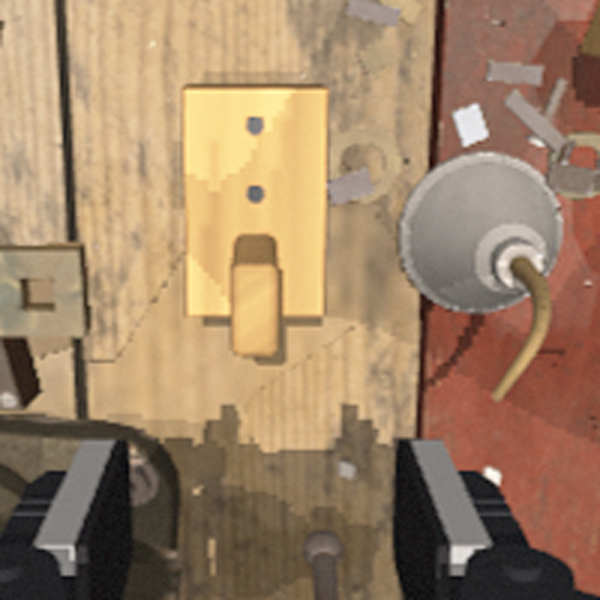

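Run:
```python
from h import *
np.set_printoptions(precision=4,suppress=True)
d=load('w11');d1=load('w1')
print('bolt',tri([(d1,231*.7,43*.7),(d,200+142/3,100+478/3)]))
for p in [(180,265),(205,268),(215,285)]: print(p,[onz(d,*p,z)[:2] for z in (.12,.178)])
print('handle lower ball',tri([(d1,207*.7,147*.7),(d,200+323/3,100+545/3)]))
```

```text
bolt (array([ 0.5714, -0.1083,  0.0526]), [np.float64(0.0022199112328886964), np.float64(0.0022199112328887527)])
(180, 265) [array([ 0.6171, -0.1365]), array([ 0.5957, -0.1649])]
(205, 268) [array([ 0.5965, -0.1338]), array([ 0.5801, -0.1629])]
(215, 285) [array([ 0.5891, -0.1179]), array([ 0.5745, -0.1509])]
handle lower ball (array([ 0.5022, -0.0652,  0.0182]), [np.float64(0.0006874552542996946), np.float64(0.0006874552542996741)])
```

>>> carry_out:
  targets:
    - [[0.5,1,1,-35,0,0,0],[0.5,1,1,-70,0,0,0],[0.5,1,1,-100,0,0,0],[0.5,1,1,-125,0,0,0],[0.5,1,1,-142,0,0,0],[0.5,1,1,-150,0,0,0],[0.5,1,1,-150,0,0,0]]

```text
time_s: 16.28
position: [0.5296, -0.1842, 0.0901]
tool_rot: [[-0.001, -0.001, -1.0], [1.0, 0.0, -0.001], [0.0, -1.0, 0.001]]
ft_force: [1.4, -0.0, 0.4]
grip_width: 0.0427
```

Run:
```python
from h import *
d=snap('wrist','w12'); snap('scene','sc12')
a=cv2.imread('pics/sc12.png')[170:290,220:400]; cv2.imwrite('pics/sc12c.png',cv2.resize(a,None,fx=4,fy=4,interpolation=cv2.INTER_CUBIC))
```

```text
(no output)
```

View pics/w12.png

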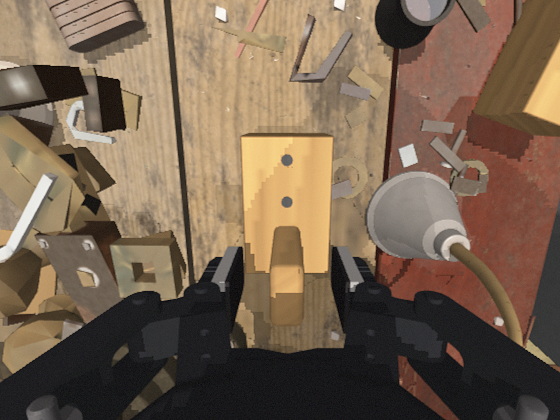

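View pics/sc12c.png

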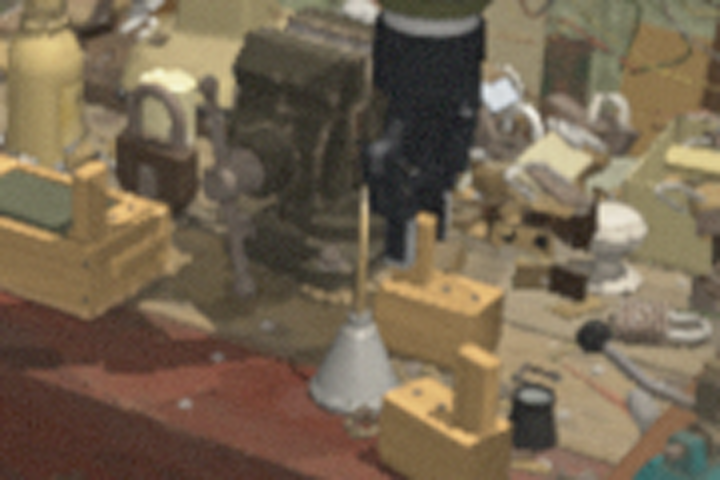

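The tab is centred between the pads (column 287). The spout stays clear on the right, and the can still stands upright.

>>> carry_out:
  squeeze: 60
  targets:
    - [[0.7,0,0,0,0,0,0],[0.9,0,0,0,0,0,0],[1,0,0,0,0,0,0],[1,0,0,0,0,0,0],[1,0,0,0,0,0,0]]

```text
time_s: 16.8
position: [0.5302, -0.1847, 0.0917]
tool_rot: [[-0.001, 0.002, -1.0], [1.0, -0.001, -0.001], [-0.001, -1.0, -0.002]]
ft_force: [-0.7, 0.8, 7.1]
grip_width: 0.013
```

>>> carry_out:
  targets:
    - [[1,0,0,15,0,0,0],[1,0,0,45,0,0,0],[1,0,0,85,0,0,0],[1,0,0,125,0,0,0],[1,0,0,165,0,0,0],[1,0,0,200,0,0,0],[1,-15,0,211,0,0,0],[1,-40,0,211,0,0,0],[1,-65,10,211,0,0,0],[1,-70,40,211,0,0,0],[1,-70,80,211,0,0,0],[1,-70,120,211,0,0,7],[1,-70,160,211,0,0,14],[1,-70,200,211,0,0,21],[1,-70,240,211,0,0,28],[1,-70,280,211,0,0,35],[1,-70,320,211,0,0,42],[1,-70,360,211,0,0,49],[1,-70,380,211,0,0,56],[1,-70,400,211,0,0,63]]

```text
time_s: 18.47
position: [0.4589, 0.2176, 0.3014]
tool_rot: [[-0.895, -0.0, -0.446], [0.446, 0.0, -0.895], [0.0, -1.0, 0.0]]
ft_force: [-0.4, -0.8, -0.9]
grip_width: 0.0132
```

>>> carry_out:
  targets:
    - [[1,-2,30,0,0,0,7],[1,-2,46,0,0,0,14],[1,-2,46,0,0,0,21],[1,-2,46,0,0,0,25.9],[1,-2,46,-40,0,0,25.9],[1,-2,46,-80,0,0,25.9],[1,-2,46,-120,0,0,25.9],[1,-2,46,-120,0,0,25.9],[1,-2,46,-120,0,0,25.9]]

```text
time_s: 19.22
position: [0.4573, 0.2615, 0.1812]
tool_rot: [[-1.0, -0.003, -0.018], [0.018, -0.001, -1.0], [0.003, -1.0, 0.001]]
ft_force: [0.3, -0.3, -0.5]
grip_width: 0.0131
```

Run:
```python
from h import *
np.set_printoptions(precision=4,suppress=True)
d=snap('wrist','w13'); print(env.observe()['position'],env.observe()['q'],env.observe()['tool_rot'])
cv2.imwrite('pics/w13b.png',cv2.resize(cv2.imread('pics/w13.png')[20:260,130:450],(800,600),interpolation=cv2.INTER_CUBIC))
```

```text
[0.4584 0.2618 0.1831] [ 16.8733  23.2041  84.57    -0.0001  72.1294 107.9159] [[-0.9998  0.0016 -0.0182]
 [ 0.0182  0.0005 -0.9998]
 [-0.0016 -1.     -0.0005]]
```

View pics/w13b.png

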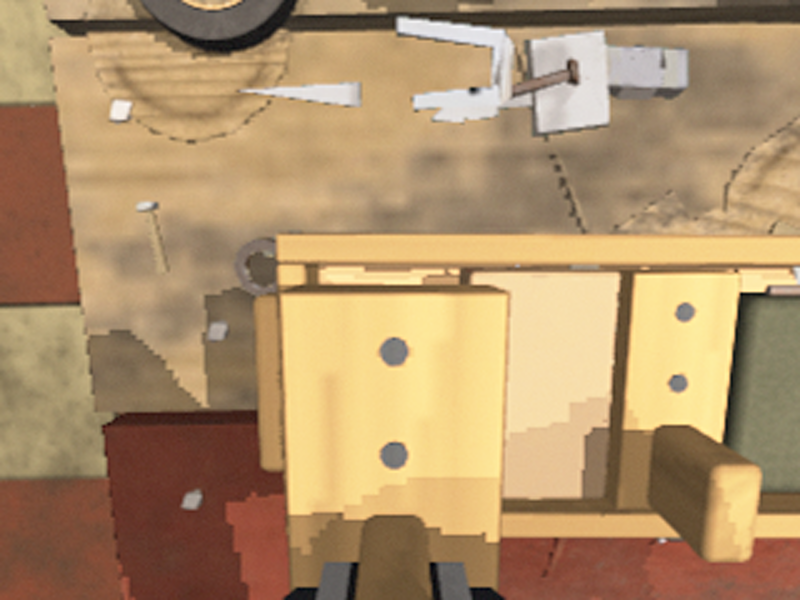

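The thick block hovers over the last gap, with its far edge at row ~290 (columns 282–508). The inner end wall is at column ~305 and the carton's edge at ~465. Measuring.

Run:
```python
from h import *
np.set_printoptions(precision=4,suppress=True)
d=load('w13'); k=2.5
W=lambda x,y,z:onz(d,130+(x+.5)/k-.5,20+(y+.5)/k-.5,z)[:2]
zt=.1825-.0417
e=[W(282,291,zt),W(508,292,zt),W(289,515,zt),W(502,515,zt)];m=np.mean(e[:2],0)
print('far end',e,m,'mid',m-.038*np.array([1,-.0188]))
print('outer corner',W(276,237,.054),'inner corner',W(305,265,.054),W(800,267,.054))
print('carton far corners',W(468,272,.049),W(618,273,.049),W(612,500,.049))
print('medium far',W(632,275,.056),W(742,275,.056))
g=load('w10')
V=lambda x,y,z:onz(g,100+(x+.5)/k-.5,50+(y+.5)/k-.5,z)[:2]
print('w10 carton',[V(*q,.049) for q in [(332,200),(431,199),(430,355),(337,354)]],'inner end',V(216,195,.054),V(229,363,.054),'medium',V(434,199,.056),V(505,199,.056))
```

```text
far end [array([0.5179, 0.2821]), array([0.5169, 0.2369]), array([0.4706, 0.2832]), array([0.4698, 0.2372])] [0.5174 0.2595] mid [0.4794 0.2602]
outer corner [0.5296 0.295 ] inner corner [0.5212 0.2867] [0.518  0.1357]
carton far corners [0.5181 0.2365] [0.517  0.1897] [0.4426 0.1873]
medium far [0.5166 0.1874] [0.516 0.154]
w10 carton [array([0.5177, 0.2344]), array([0.5174, 0.1882]), array([0.4431, 0.1908]), array([0.4443, 0.2364])] inner end [0.5208 0.2868] [0.4417 0.2883] medium [0.5175 0.1865] [0.517 0.154]
```

>>> carry_out:
  targets:
    - [[1,1,1.5,-20,0,0,0],[1,1,1.5,-33,0,0,0],[1,1,1.5,-42,0,0,0],[1,1,1.5,-50,0,0,0],[1,1,1.5,-58,0,0,0],[1,1,1.5,-65,0,0,0],[1,1,1.5,-71,0,0,0],[1,1,1.5,-71,0,0,0]]

```text
time_s: 19.93
position: [0.4584, 0.263, 0.1095]
tool_rot: [[-1.0, -0.001, -0.018], [0.018, -0.0, -1.0], [0.001, -1.0, 0.0]]
ft_force: [0.8, 0.5, -2.2]
grip_width: 0.0131
```

>>> carry_out:
  targets:
    - [[1,0,0,-4,0,0,0],[1,0,0,-8,0,0,0],[1,0,0,-11,0,0,0],[1,0,0,-13,0,0,0],[1,0,0,-13,0,0,0]]

```text
time_s: 20.35
position: [0.4586, 0.2631, 0.0978]
tool_rot: [[-1.0, 0.0, -0.018], [0.018, -0.0, -1.0], [-0.0, -1.0, 0.0]]
ft_force: [-2.6, -1.0, 3.4]
grip_width: 0.0129
```

Seated at the expected height (0.0978). I'll release, rise and check.

>>> carry_out:
  targets:
    - [[0.7,0,0,0,0,0,0],[0.55,0,0,0,0,0,0],[0.55,0,0,0,0,0,0],[0.55,0,0,25,0,0,0],[0.55,0,0,60,0,0,0],[0.55,0,0,100,0,0,0],[0.55,0,-20,140,0,0,0],[0.55,0,-55,180,0,0,0],[0.5,0,-90,205,0,0,0],[0.5,0,-100,205,0,0,0],[0.5,0,-100,205,0,0,0],[0.5,0,-100,205,0,0,0]]

```text
time_s: 21.35
position: [0.4588, 0.1624, 0.3027]
tool_rot: [[-1.0, 0.001, -0.02], [0.02, 0.0, -1.0], [-0.001, -1.0, -0.0]]
ft_force: [0.9, 0.6, -0.0]
grip_width: 0.0426
```

Run:
```python
from h import *
d=snap('wrist','w14'); snap('side','s14'); snap('scene','sc14')
cv2.imwrite('pics/w14b.png',cv2.resize(cv2.imread('pics/w14.png')[50:290,100:420],(800,600),interpolation=cv2.INTER_CUBIC))
a=cv2.imread('pics/s14.png')[150:330,170:400]; cv2.imwrite('pics/s14c.png',cv2.resize(a,None,fx=3.3,fy=3.3,interpolation=cv2.INTER_CUBIC))
```

```text
(no output)
```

View pics/w14b.png

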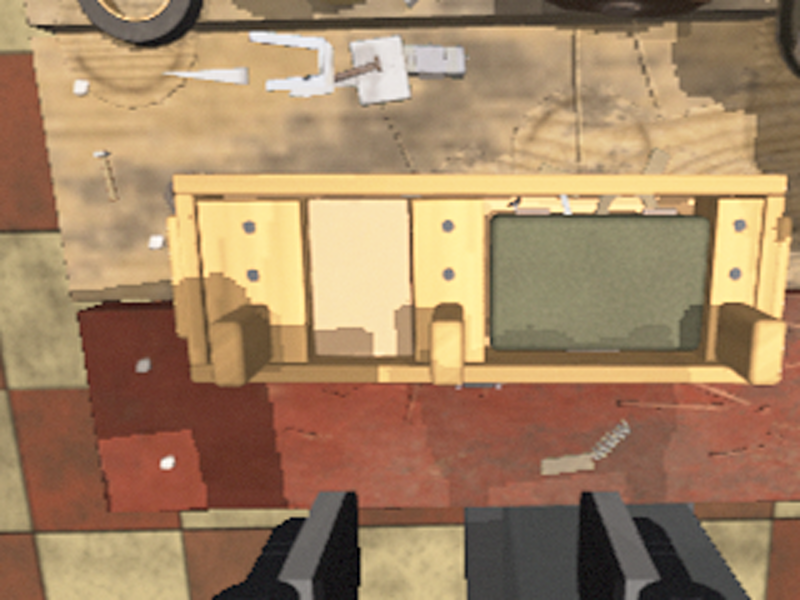

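View pics/s14c.png

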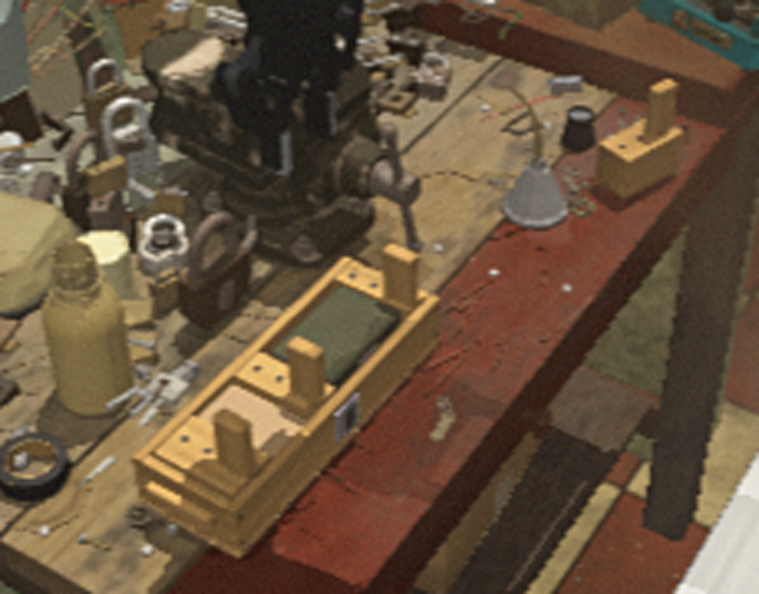

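View pics/sc14.png

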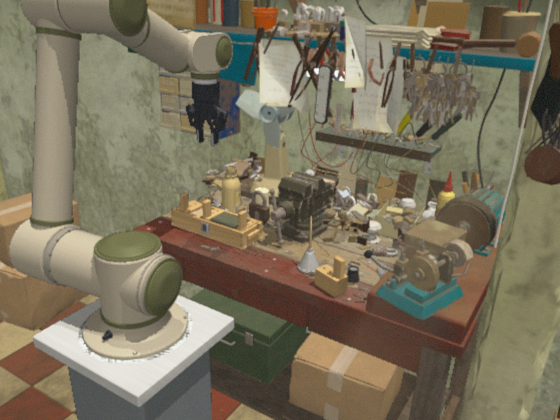

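All three blocks are in, tabs at the front, and all bystanders are standing. Last come the numbers in the crate frame, and a stereo check of the block-top heights from the screw heads.

Run:
```python
from h import *
np.set_printoptions(precision=4,suppress=True)
d=load('w14');k=2.5;s=load('s14')
P=lambda x,y:(100+(x+.5)/k-.5,50+(y+.5)/k-.5)
V=lambda x,y,z:onz(d,*P(x,y),z)[:2]
S=lambda x,y:(s,170+x/3.3,150+y/3.3)
inn=[V(194,196,.054),V(205,365,.054),V(771,197,.054)]; print('inner',inn)
c=np.array([.4784,.1566]); R=np.array([[1,-.0188],[.0188,1]])
f=lambda p:R@(p-c)
for n,q,zz in [('thick',[(197,201),(306,200),(307,362)],.056),('carton',[(308,199),(409,199),(412,356),(317,356)],.049),('medium',[(414,199),(484,199),(485,362)],.056),('tin',[(490,216),(710,216),(704,350),(493,350)],.056),('thin',[(716,199),(762,199)],.056)]:
    print(n,[f(V(*x,zz)) for x in q],'mid of far edge',np.mean([f(V(*x,zz)) for x in q[:2]],0))
for n,a,b in [('thick1',(249,227),(184,438)),('thick2',(252,275),(207,450)),('med1',(448,226),(258,366)),('med2',(448,274),(281,379)),('thin1',(740,226),(351,277)),('thin2',(736,273),(375,288))]:
    x,r=tri([(d,*P(*a)),S(*b)]); print(n,x,f(x[:2]),r[0])
```

```text
inner [array([0.5206, 0.286 ]), array([0.4415, 0.2896]), array([0.515 , 0.0231])]
thick [array([0.0376, 0.1284]), array([0.038 , 0.0788]), array([-0.0374,  0.0826])] mid of far edge [0.0378 0.1036]
carton [array([0.0383, 0.0793]), array([0.0382, 0.0326]), array([-0.0361,  0.0327]), array([-0.0361,  0.079 ])] mid of far edge [0.0383 0.0559]
medium [array([0.0384, 0.0298]), array([ 0.0384, -0.002 ]), array([-0.0375, -0.0028])] mid of far edge [0.0384 0.0139]
tin [array([ 0.0309, -0.0047]), array([ 0.0308, -0.1051]), array([-0.0317, -0.1073]), array([-0.0316, -0.0066])] mid of far edge [ 0.0308 -0.0549]
thin [array([ 0.0383, -0.1072]), array([ 0.0383, -0.1281])] mid of far edge [ 0.0383 -0.1176]
thick1 [0.5057 0.2618 0.0541] [0.0253 0.1057] 0.000747460559717225
thick2 [0.4836 0.2623 0.0542] [0.0032 0.1058] 0.0009321895918799197
med1 [0.504  0.1698 0.0545] [0.0254 0.0137] 0.0012293242885512336
med2 [0.4816 0.1703 0.0521] [0.003  0.0137] 0.0014673817904446921
thin1 [0.5022 0.0353 0.0504] [ 0.0261 -0.1209] 0.0002748647022943274
thin2 [0.4796 0.0339 0.047 ] [ 0.0035 -0.1227] 0.0004686478823680807
```

All are within tolerance, and the gripper is clear above the crate. Handing in.

```bash
python3 -c "
from h import *
print(env.observe()['time_s'],env.observe()['ft_force']); print(env.close_job())"
```

```text
21.5 [-0.48348884 -0.18473768 -0.93170608]
the job is handed in; nothing more can be done
None
```

All three gaps in the crate are blocked and the job is handed in, after 21.5 s of robot time. The thin block fills the 24 mm end–tin gap, the medium one the tin–carton gap and the thick one the carton–end gap. The tabs are at the front, and the 40 mm spare was left alone.

**Position:** The last wrist view, in the crate frame, put the blocks at these places along the crate. Across the crate, all three are within 1 mm of centre.

| Block | Along the crate (m) | Target (m) |
|---|---|---|
| Thin | −0.118 | −0.119 |
| Medium | +0.014 | +0.013 |
| Thick | +0.104 to +0.106 | +0.1055 |

**Tin and carton:** They showed no visible shift, with centres near −0.056 and +0.056 along the crate. In the last pictures the oil can, loupe, bottle, padlock, tape roll and spare block all stand upright with no visible move.

**Disagreement in the checks:** Height measured from two views gave block tops of about 52–54 mm for thick and medium, but 47–50 mm for thin, against the expected 56 mm. I put this down to the coarse side-camera pixels. The arm's height at contact showed every block on the crate's floor to within about 1 mm.

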